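# Lock up a row of lino blocks for printing to the right tension

## Robot

A 6-joint arm with a two-finger parallel gripper is mounted at the origin on a cart in front of the work surface, level with it; the furniture and walls round the work are solid. World frame = base frame: x ahead of the robot, y to its left, z up, the work surface at z = 0. Lengths are in m, angles in rad, forces in N, time in s.
With the tool pointing down it reaches from about 0.25 to 0.85 m from the base axis. Payload 12.5 kg.
Tool frame: the origin (TCP) lies at the very end of the fingers, on their centre line; the grasp point (between the pads) lies 19 mm behind it; y points along the fingers, x is the direction in which the jaws open and shut, and the axes are right-handed (so a half turn about y gives the same grasp; the last joint's range is limited). The gripper opens to 93 mm and grips with 3 to 60 N. Pads are 15 mm wide; open, the fingers measure 128 mm over their backs; the gripper's body (75 mm by 188 mm) begins 65 mm behind the grasp point.
Start: joints at [-1.247, 0.351, 1.652, -0, 1.139, -0.085], TCP at [0.219, -0.505, 0.219] pointing down, gripper open.
Joint ranges: [-2.75, 2.75], [-0.79, 2.1], [0.01, 2.65], [-1.57, 4.71], [0.07, 3.14], [-2.87, 2.87]. Speed limits (rad/s): [2.22, 2.22, 2.79, 3.14, 3.14, 3.14].

## Interface

Orientations are given as a 3x3 rotation matrix whose columns are the frame's x, y, z axes.
In Python, from plant import telemetry, viewer, arm gives the robot as it stands.
- The arm moves only by the shell command python3 -m creep 'ROWS'. ROWS is JSON, a list that holds one entry, the list of rows, each a list of 5 numbers: the shift along the world's x, y, z in mm, then the turn about the world's z in degrees, then the opening, from 0 (shut) to 1 (fully open). In form: [[[tx, ty, tz, roll, claw], ...]]. A call has 1 to 5 rows; each row is the pose to reach, as a shift and turn from the pose commanded when the call began; what a row does not reach only later rows make up. A row lasts 1/8 s, in which the tool goes at most 62.5 mm and 10.7 degrees, less where a joint would pass 70% of its speed; a pose out of reach is approached as far as the arm can. A call with a gripper value outside its range is refused whole. The fingers move at their own pace and stop on an object; the grip force is fixed at half the most. Time passes only in rows, so rows that repeat a pose let the fingers close. It gives the time, the measured TCP pose, the force and the opening at its end, in the units of the state.
- telemetry.get_obs(): the state, without advancing time (a new reading comes with each control period).
- viewer.camera(name): name is "scene" or "top" or "wrist"; returns the picture (400x640x3 uint8, red, green, blue); there is no depth.
- viewer.get_calibration(name): a dict with "mtx" (3x3 intrinsics, pixels), "view" (4x4, takes a point from world to camera coordinates). Camera axes: x right, y down, z forward; pixel columns grow to the right and rows downward; lengths in m; the calibration is good to about 2 mm. A picture is of the moment at which its call begins: read the wrist's pose just before it. get_calibration takes no time and is no camera call; for the wrist camera it gives the pose at the moment of the call.
- arm.job_done(): hands the job in, once; it reports no verdict.
The state is a dict: "time": time; "q": joint angles; "joint_velocities": joint speeds; "joint_torque": joint torques, N m; "tool_pos": TCP position; "eef_rot": TCP orientation; "contact_force": force on the tool from outside, world axes, zero at the start; "ft_torque": the same for the moment, N m; "grip_width": opening from 0.0 (shut) to 1.0 (fully open).
Only numpy, scipy, OpenCV 4.12 (cv2) and the standard library are available. Lean on these libraries where they do the work, as an engineer would, in place of code of your own. Each camera call takes 0.05 s, during which the arm holds its last target.

## Task

Lock up the lino blocks for printing. The bed is still locked shut from last time, so turn the lock collar back to the green dot and open the arm; then set every block that is there on the bed, face up, in one row from the head stop, each squarely across the bed, and fill the row out with wood strips so that, when the sprung tensioner arm is pushed fully home again, the pointer stands in the green band of the tension scale. Only when that reading is right (change the strips if it is not) turn the lock collar to the red dot, and leave it so, without knocking over the ink or the paint.

Things in the scene. Friction and masses are not known exactly. Their poses are not given: they have to be found in the camera images.
- lockup_bed: Lock-up bed for printing blocks, fixed on the desk: a grey metal plate 92 mm wide (its x), 350 mm long (its y), 8 mm thick, origin under its middle. Dark head stop across one end (-y), two side rails, and at the other end (+y) the sprung presser, the ram, the cam and the tensioner arm. The desk between it and the robot is free to set things down.
- bed_head (a point): Point on the plate's top (8 mm over the desk), middle of the head stop's inner face; y runs along the row away from the stop, x across, z up. The stop is 27 mm high. Side rails, 6 mm high and 8 thick, have inner faces at x = -30 and +30 mm. The presser face stands at y = 162 mm with the arm open, 134 with the arm home and the spring free: a closed-up row of R mm then deflects the spring R - 134 mm.
- presser_face (a point): Middle of the presser face, a 50 mm wide, 23 mm high dark plate that bears on the end of the row and faces the head stop. It stands on a spring (900 N/m) in the grey barrel of the ram.
- presser (a joint): Tension reading in m: deflection of the presser's spring, 0 (free) to 0.026. The red pointer shows it on the white scale on the ram's top: black lines every 5 mm, green band 0.006 to 0.014, red band 0.016 to 0.026.
- tension_arm (a joint): Angle of the sprung tensioner arm, rad: 0 = open (it points from its pivot along the bed's -x, to the robot), 1.57 = home (along the bed's +y, away from the row), stop at 1.63. Turns clockwise seen from above. Its cam drives the ram 28 mm x sin(angle) towards the row. Let go part-way, a compressed spring throws it back; within 0.2 rad of home it is near dead centre and stays.
- pivot_pin (a point): On the vertical axis of the pivot pin of arm and collar, at the plate's top: x = 0, y = 272 mm from bed_head.
- red_knob (a point): Middle of the upright red knob at the arm's end, 22 mm in diameter, 42 mm high (21 mm above and below this point), 105 mm from the pivot axis, 76 mm over the desk. The flat dark arm below it lies 38 to 48 mm over the desk.
- lock_collar (a joint): Angle of the brass lock collar, rad: 0 = open (white line on its wing at the green dot), 1.57 = locked (white line at the red dot), stop at 1.60. Turns clockwise seen from above about the arm's pin, stiffly (0.08 N m), and stays where it is left. Its stop lug stands behind the arm, so it comes to the locked mark only when the arm is home.
- collar_grip (a point): Middle of the collar's black wing grip, on the pivot axis, 76 mm over the desk: a bar 13 mm thick (this point's x), 44 mm long (its y), from 65 to 87 mm over the desk; below it the round collar and a dial 54 mm wide at 54 mm. The point turns with the collar; at joint 0 its axes are the bed's.
- block_sun_mid (a point): Wood-mounted lino printing block with a terracotta-red printing face that shows a sun: 46 mm (its x) by 36 mm (its y), 23 mm high; the point is its centre. It lies face up; it goes on the bed with its x across the bed (either way round), so it takes 36 mm of the row. Some blocks are absent.
- block_leaf_mid (a point): Wood-mounted lino printing block with a green printing face that shows a leaf: 46 mm (its x) by 36 mm (its y), 23 mm high; the point is its centre. It lies face up; it goes on the bed with its x across the bed (either way round), so it takes 36 mm of the row. Some blocks are absent.
- block_wave_mid (a point): Wood-mounted lino printing block with a blue printing face that shows waves: 46 mm (its x) by 48 mm (its y), 23 mm high; the point is its centre. It lies face up; it goes on the bed with its x across the bed (either way round), so it takes 48 mm of the row. Some blocks are absent.
- block_flower_mid (a point): Wood-mounted lino printing block with a yellow printing face that shows a flower: 46 mm (its x) by 48 mm (its y), 23 mm high; the point is its centre. It lies face up; it goes on the bed with its x across the bed (either way round), so it takes 48 mm of the row. Some blocks are absent.
- strip_narrow_mid (a point): Wood spacing strip, pale: 54 mm (its x) by 12 mm (its y), 18 mm high, standing on the desk; the point is its centre. Laid across the bed like a block (either way round) it takes 12 mm of the row.
- strip_mid_mid (a point): Wood spacing strip, mid-brown: 54 mm (its x) by 24 mm (its y), 18 mm high, standing on the desk; the point is its centre. Laid across the bed like a block (either way round) it takes 24 mm of the row.
- strip_wide_mid (a point): Wood spacing strip, dark brown: 54 mm (its x) by 36 mm (its y), 18 mm high, standing on the desk; the point is its centre. Laid across the bed like a block (either way round) it takes 36 mm of the row.
- ink_bottle: Bystander: square bottle of drawing ink, 46x45x88 mm, behind the bed; origin under its centre. Not to be knocked over.
- ink_jar: Bystander: ink jar with a cream lid, 50x50x75 mm, behind the bed; origin under its centre. Not to be knocked over.
- paint_cup: Bystander: lidded plastic paint cup, 64 mm wide, 60 mm high, to the right; origin under its centre. Not to be knocked over.
Not all that is in view belongs to the job. What is shaped like the part that bears block_wave_mid but purple or white is not meant.

How it is judged:
By the outcome, as a careful person would: the job done as asked, in the order asked, and still so for the second after the job is handed in, with the robot touching nothing.
Of block_sun, block_leaf, block_wave, block_flower only 2 to 3 are there at a start; the rules pass over those that are not, and their reading is None.
At some moment in a run one of block_sun, block_leaf, block_wave, block_flower may be knocked a few centimetres aside while the robot is not near it.
Once in a run the grip may slacken for a moment while it holds something.
It also fails if it takes over 210 s, if anything falls off the work surface, if the arm or the gripper's body presses on something with over 40 N, if the wrist force passes 120 N, or if a joint passes its speed limit or range.

## Working session

There is one attempt and no reset: what is moved stays moved. The work goes in short steps, Python scripts to look and compute and a shell command to move; the robot and the scene stay as the last step left them, time stands still between calls to the robot, and variables do not carry over. Pictures are saved under pics/ and viewed, and the job is handed in when it is done.

```bash
ls; mkdir -p pics
python3 - <<'E'
from plant import telemetry, viewer
import cv2, numpy as np
o=telemetry.get_obs()
print({k:np.round(v,3).tolist() for k,v in o.items()})
for n in ["scene","top","wrist"]:
    c=viewer.get_calibration(n); print(n,np.round(c["mtx"],1).tolist(),np.round(c["view"],3).tolist())
    im=viewer.camera(n); cv2.imwrite(f"pics/{n}0.png",im[:,:,::-1])
E
```

```text
pics
{'time': 0.0, 'q': [-1.247, 0.351, 1.652, -0.0, 1.139, -0.085], 'joint_velocities': [-0.0, -0.0, 0.0, 0.0, 0.001, -0.001], 'joint_torque': [-0.0, -49.734, -28.526, 0.07, 0.026, -0.0], 'tool_pos': [0.219, -0.504, 0.218], 'eef_rot': [[0.398, -0.0, 0.918], [-0.918, 0.001, 0.398], [-0.001, -1.0, 0.0]], 'contact_force': [-0.182, -0.219, 0.331], 'ft_torque': [0.053, 0.015, -0.039], 'grip_width': 1.001}
scene [[450.8, 0.0, 315.4], [0.0, 450.8, 198.2], [0.0, 0.0, 1.0]] [[-0.883, -0.469, 0.015, 0.467], [-0.322, 0.582, -0.747, 0.241], [0.341, -0.665, -0.664, 1.095], [0.0, 0.0, 0.0, 1.0]]
top [[362.7, 0.0, 316.9], [0.0, 362.7, 199.0], [0.0, 0.0, 1.0]] [[-0.027, -1.0, -0.007, -0.028], [-0.982, 0.028, -0.189, 0.54], [0.189, 0.001, -0.982, 0.929], [0.0, 0.0, 0.0, 1.0]]
wrist [[294.0, 0.0, 318.2], [0.0, 294.0, 192.4], [0.0, 0.0, 1.0]] [[0.397, -0.918, -0.002, -0.549], [-0.882, -0.383, 0.274, -0.032], [-0.252, -0.107, -0.962, 0.391], [0.0, 0.0, 0.0, 1.0]]
```

View pics/scene0.png

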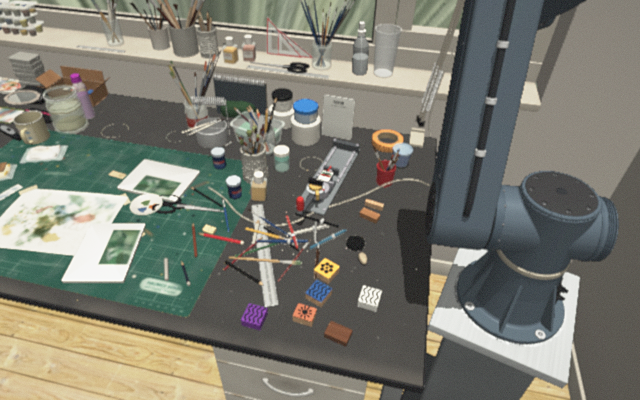

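View pics/top0.png

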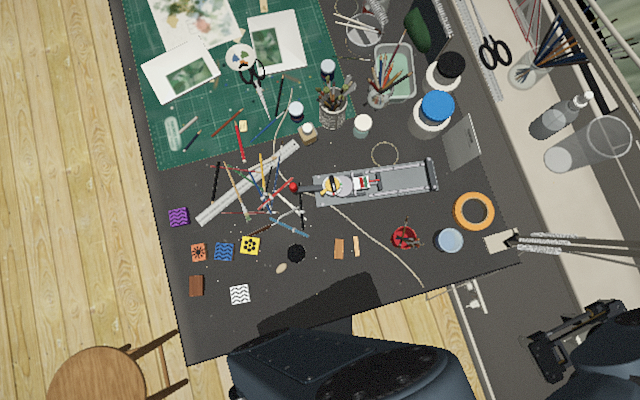

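View pics/wrist0.png

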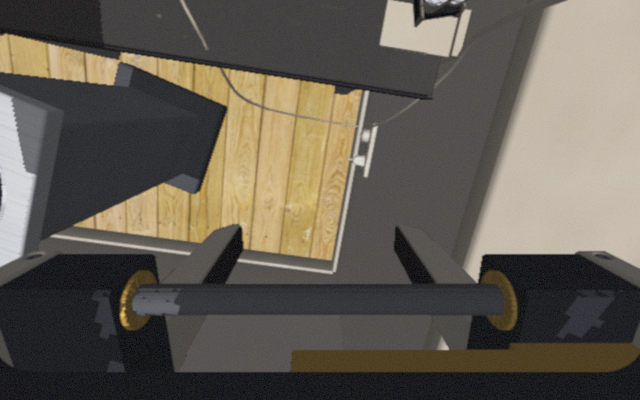

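```bash
cat > h.py <<'E'
from plant import telemetry, viewer
import cv2, numpy as np
def snap(n,f=None):
    c=viewer.get_calibration(n); im=viewer.camera(n)
    if f: cv2.imwrite(f"pics/{f}.png",im[:,:,::-1])
    return im,c
def ray(c,u,v,z):
    V=c["view"];K=c["mtx"];R=V[:3,:3];t=V[:3,3]
    o=-R.T@t; d=R.T@np.linalg.inv(K)@np.array([u,v,1.])
    return o+d*(z-o[2])/d[2]
def proj(c,p):
    q=c["mtx"]@(c["view"][:3,:3]@np.asarray(p,float)+c["view"][:3,3]); return q[:2]/q[2]
def crop(im,x0,x1,y0,y1,s,f):
    cv2.imwrite(f"pics/{f}.png",cv2.resize(im[y0:y1,x0:x1,::-1],None,fx=s,fy=s,interpolation=cv2.INTER_CUBIC))
def st():
    o=telemetry.get_obs(); R=o["eef_rot"]
    print("t",round(float(o["time"]),2),"tcp",np.round(np.array(o["tool_pos"])*1000,1),"xax deg",round(float(np.degrees(np.arctan2(R[1][0],R[0][0]))),1),"F",np.round(o["contact_force"],1),"g",round(float(o["grip_width"]),3))
    return o
E
python3 - <<'E'
from h import *
im=cv2.imread("pics/top0.png")[:,:,::-1]
crop(im,280,480,130,260,4,"t0bed"); crop(im,160,300,190,320,5,"t0blk")
im=cv2.imread("pics/scene0.png")[:,:,::-1]
crop(im,280,400,130,230,6,"s0bed")
E
```

```text
(no output)
```

View pics/t0bed.png

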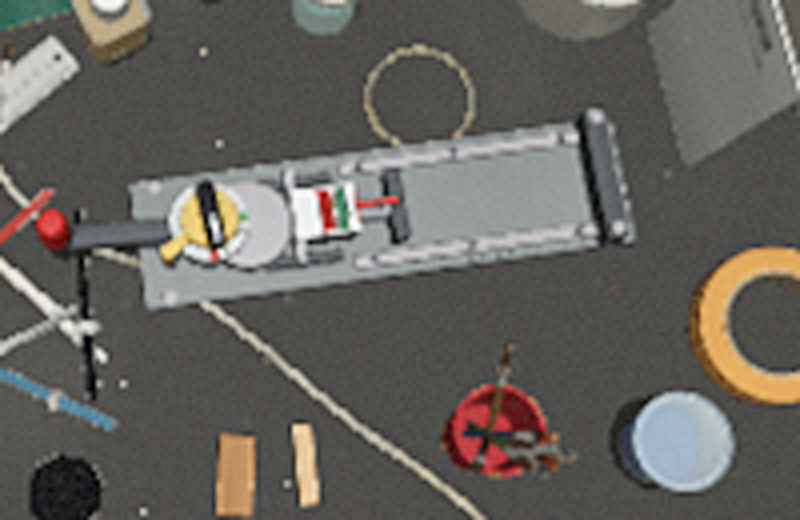

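View pics/t0blk.png

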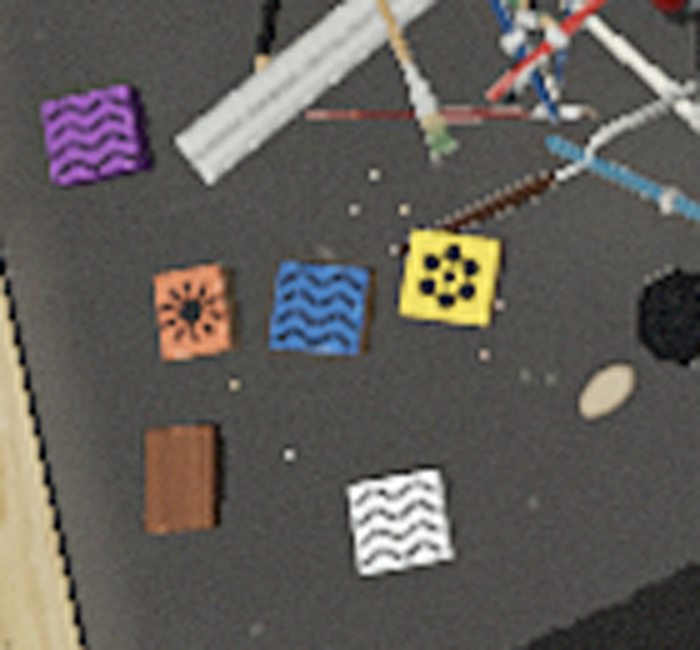

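View pics/s0bed.png

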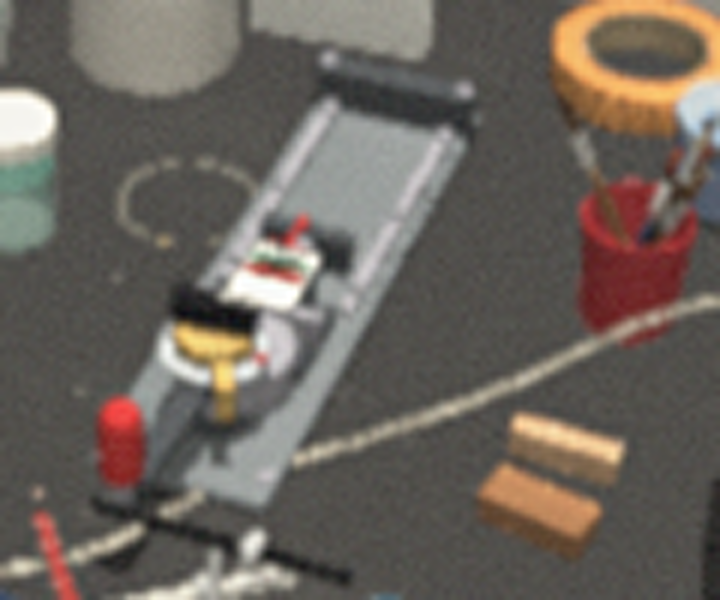

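Run:
```python
from h import *
c=viewer.get_calibration("top")
P=lambda u,v,s,x0,y0,z: np.round(ray(c,x0+u/s,y0+v/s,z)*1000,1)[:2]
for n,u,v,z in [("TL",130,185,.008),("BL",150,308,.008),("BR",635,240,.008),("grip",207,213,.087),("knob",54,228,.097),("stopT",595,112,.035),("stopB",620,240,.035),("stripmid",237,474,.018),("strnar",306,466,.018)]:
    print(n,P(u,v,4,280,130,z))
for n,u,v in [("sun",192,312),("wave",320,308),("flower",450,277)]:
    print(n,P(u,v,5,160,190,.023))
```

```text
TL [613.6 -31.9]
BL [524.  -43.8]
BR [ 563.2 -388.3]
grip [572.8 -82.9]
knob [563.2  16.9]
stopT [ 649.9 -359.4]
stopB [ 557.8 -368.8]
stripmid [406.1 -99.9]
strnar [ 410.2 -147.1]
sun [405.8 282.5]
wave [406.1 213. ]
flower [420.8 142.6]
```

```bash
python3 -m creep '[[[40,47,10,-4,1],[80,94,20,-8,1],[120,141,30,-12,1],[160,188,30,-16,1],[200,235,30,-16,1]]]'; python3 -m creep '[[[40,47,0,0,1],[80,94,0,0,1],[110,141,0,0,1],[130,170,0,0,1],[130,170,0,0,1]]]'; python3 -c "
from h import *
st(); snap('wrist','w1')"
```

```text
time: 0.78
tool_pos: [0.4196, -0.2679, 0.2488]
eef_rot: [[0.128, 0.0, 0.992], [-0.992, -0.0, 0.128], [0.0, -1.0, 0.0]]
contact_force: [1.4, -0.6, -0.1]
grip_width: 1.001
time: 1.4
tool_pos: [0.5493, -0.0979, 0.2482]
eef_rot: [[0.132, -0.001, 0.991], [-0.991, 0.0, 0.132], [-0.0, -1.0, -0.001]]
contact_force: [-0.6, -0.1, -0.1]
grip_width: 0.999
t 1.4 tcp [549.3 -97.9 248.2] xax deg -82.4 F [-0.6 -0.1 -0.1] g 0.999
```

View pics/w1.png

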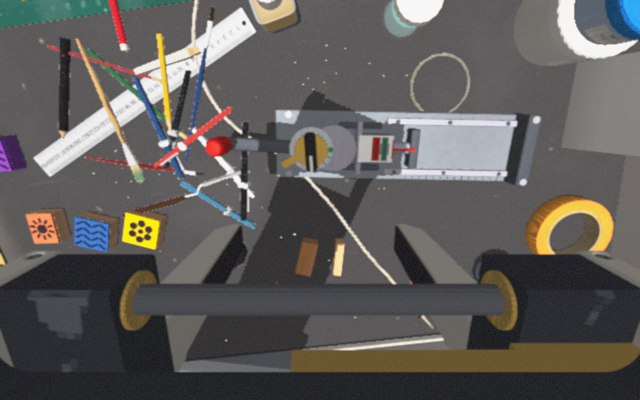

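Run:
```python
from h import *
c=viewer.get_calibration("wrist"); np.save("c1.npy",c["view"]); np.save("K.npy",c["mtx"])
im=cv2.imread("pics/w1.png")[:,:,::-1]; crop(im,265,465,90,200,4,"w1a"); crop(im,390,550,90,200,5,"w1b")
```

```text
(no output)
```

View pics/w1a.png

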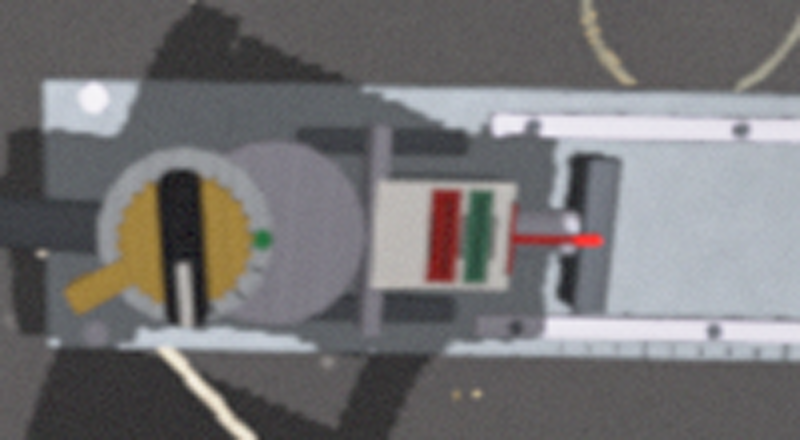

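View pics/w1b.png

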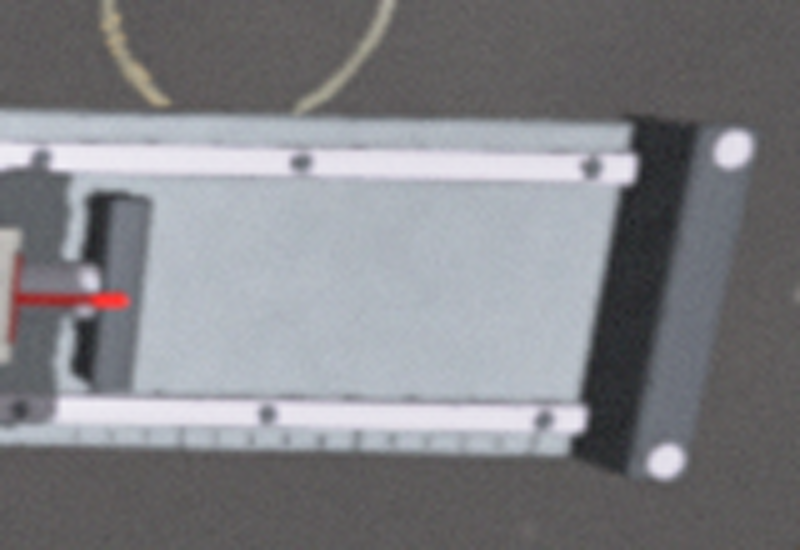

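```bash
cat >> h.py <<'E'
def cal(f): return {"view":np.load(f),"mtx":np.load("K.npy")}
E
python3 - <<'E'
from h import *
c=cal("c1.npy")
A=lambda u,v,z: np.round(ray(c,265+u/4,90+v/4,z)*1000,1)[:2]
B=lambda u,v,z: np.round(ray(c,390+u/5,90+v/5,z)*1000,1)[:2]
for n,f,u,v,z in [("TL",A,43,80,.008),("BL",A,50,345,.008),("topedge",B,630,120,.008),("botedge",B,575,457,.008),("stopInT",B,622,185,.008),("stopInB",B,580,405,.008),
 ("railinT0",A,500,138,.014),("railinT1",B,630,183,.014),("railinB0",A,545,318,.014),("railinB1",B,580,402,.014),("gripN",A,180,170,.087),("gripS",A,183,328,.087),("grip W",A,162,245,.087),("gripE",A,204,245,.087),("presT",B,150,197,.031),("presB",B,130,390,.031)]:
    print(n,f(u,v,z))
E
```

```text
TL [614.3 -33.2]
BL [524.8 -43.9]
topedge [ 651.  -351.1]
botedge [ 559.6 -364.6]
stopInT [ 634.4 -354.2]
stopInB [ 574.4 -361.4]
railinT0 [ 615.8 -185.9]
railinT1 [ 635.  -352.3]
railinB0 [ 558.2 -213.3]
railinB1 [ 575.9 -357.1]
gripN [597.5 -83.4]
gripS [553.9 -89.6]
grip W [576.5 -80.9]
gripE [578.  -92.5]
presT [ 615.1 -220.9]
presB [ 565.5 -226.9]
```

```bash
python3 -m creep '[[[26,11,-45,-1,0.5],[26,11,-100,-1,0.5],[26,11,-140,-1,0.5],[26,11,-170,-1,0.5],[26,11,-187,-1,0.5]]]'; python3 -c "
from h import *
st(); snap('wrist','w2'); snap('scene','s2')
im=cv2.imread('pics/s2.png')[:,:,::-1];crop(im,260,380,110,230,5,'s2c')"
```

```text
time: 2.08
tool_pos: [0.5736, -0.0897, 0.0603]
eef_rot: [[0.111, -0.002, 0.994], [-0.994, 0.0, 0.111], [-0.001, -1.0, -0.002]]
contact_force: [0.0, -0.0, 0.8]
grip_width: 0.527
t 2.08 tcp [573.6 -89.7  60.3] xax deg -83.7 F [ 0.  -0.   0.8] g 0.527
```

View pics/w2.png

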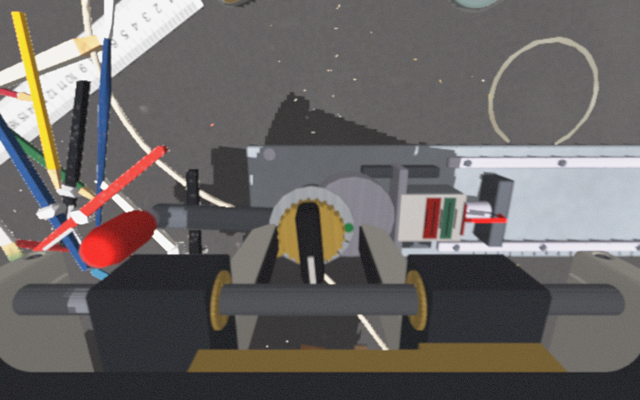

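View pics/s2c.png

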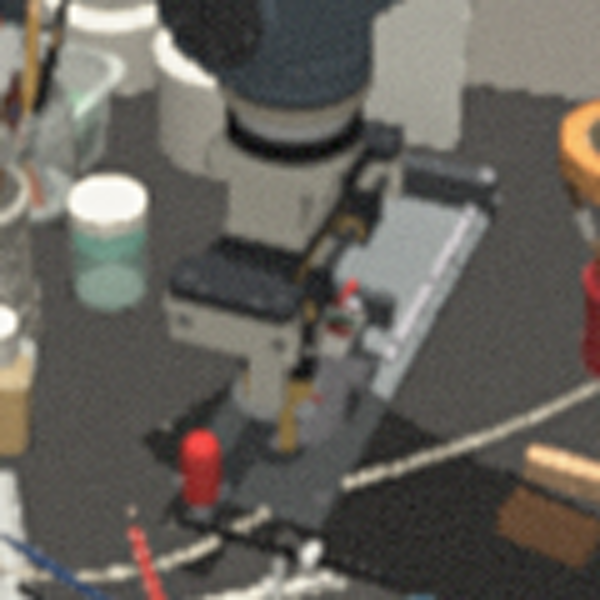

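```bash
python3 -m creep '[[[1,2,0,0,0.3],[1,2,0,0,0],[1,2,0,0,0],[1,2,0,0,0],[1,2,0,0,0]]]'; python3 -m creep '[[[0,0,0,9,0],[0,0,0,18,0],[0,0,0,27,0],[0,0,0,36,0],[0,0,0,45,0]]]';python3 -m creep '[[[0,0,0,9,0],[0,0,0,18,0],[0,0,0,27,0],[0,0,0,36,0],[0,0,0,45,0]]]'
```

```text
time: 2.8
tool_pos: [0.5747, -0.0853, 0.062]
eef_rot: [[0.112, -0.002, 0.994], [-0.994, 0.002, 0.112], [-0.002, -1.0, -0.002]]
contact_force: [-2.8, 8.4, -4.7]
grip_width: 0.401
time: 3.42
tool_pos: [0.5754, -0.0865, 0.0621]
eef_rot: [[0.785, -0.0, 0.62], [-0.62, 0.0, 0.785], [-0.0, -1.0, 0.0]]
contact_force: [-0.1, 0.4, -8.1]
grip_width: 0.4
time: 4.05
tool_pos: [0.5768, -0.0869, 0.0623]
eef_rot: [[0.993, 0.003, -0.116], [0.116, -0.0, 0.993], [0.003, -1.0, -0.001]]
contact_force: [6.1, 3.1, -12.9]
grip_width: 0.403
```

```bash
python3 -c "
from h import *
st(); snap('wrist','w3'); im,_=snap('top','t3'); crop(im,280,480,130,260,4,'t3c')"
```

```text
t 4.05 tcp [576.8 -86.9  62.3] xax deg 6.7 F [  6.1   3.1 -12.9] g 0.403
```

View pics/w3.png

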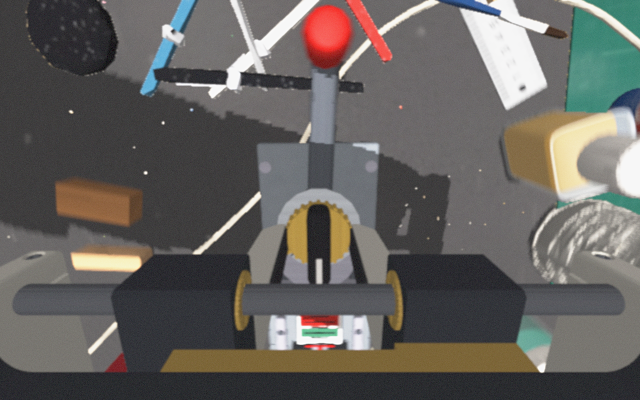

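```bash
python3 -m creep '[[[0,0,0,0,0.6],[0,0,1,0,0.6],[0,0,30,0,0.6],[0,0,80,0,0.6],[0,0,120,0,0.6]]]'; python3 -c "
from h import *
st(); im,_=snap('wrist','w4'); crop(im,240,400,100,300,4,'w4c')"
```

```text
time: 4.78
tool_pos: [0.5759, -0.0867, 0.1843]
eef_rot: [[0.994, 0.002, -0.112], [0.112, -0.0, 0.994], [0.002, -1.0, -0.001]]
contact_force: [-0.4, -0.6, 0.7]
grip_width: 0.601
t 4.78 tcp [575.9 -86.7 184.3] xax deg 6.4 F [-0.4 -0.6  0.7] g 0.601
```

View pics/w4c.png

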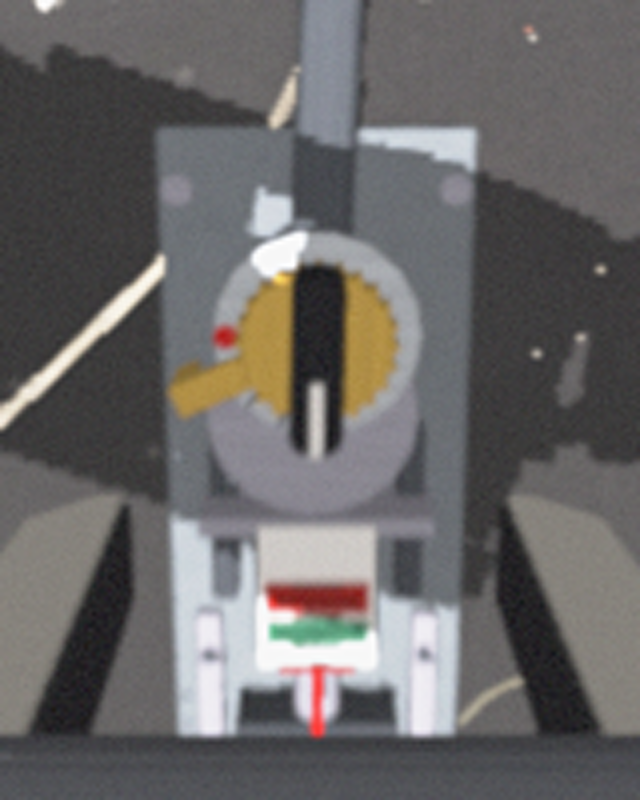

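```bash
python3 -m creep '[[[-6,52,-10,0,0.6],[-12,104,-40,0,0.6],[-12,104,-90,0,0.6],[-12,104,-122,0,0.6],[-12,104,-122,0,0.6]]]'; python3 -c "
from h import *
o=st(); print(o['q']); im,_=snap('wrist','w5');im,_=snap('top','t5'); crop(im,280,480,130,260,4,'t5c')"
```

```text
time: 5.45
tool_pos: [0.5625, 0.0175, 0.0584]
eef_rot: [[0.994, -0.003, -0.112], [0.112, 0.0, 0.994], [-0.003, -1.0, 0.001]]
contact_force: [-0.0, -0.4, 0.6]
grip_width: 0.597
t 5.45 tcp [562.5  17.5  58.4] xax deg 6.4 F [-0.  -0.4  0.6] g 0.597
[-5.16202599e-02  5.86493470e-01  1.73581940e+00 -2.05052557e-05
  8.22700334e-01 -1.63821915e-01]
```

View pics/w5.png

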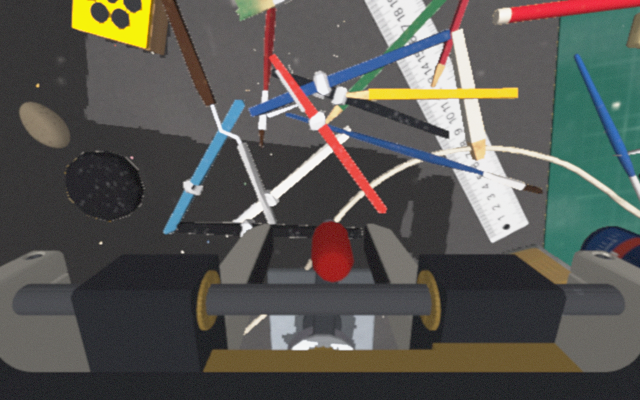

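```bash
python3 -m creep '[[[0,0,0,0,0.3],[0,0,0,0,0],[0,0,0,0,0],[0,0,0,0,0],[0,0,0,0,0]]]'
```

```text
time: 6.18
tool_pos: [0.5641, 0.0175, 0.06]
eef_rot: [[0.994, 0.001, -0.112], [0.112, 0.0, 0.994], [0.001, -1.0, -0.0]]
contact_force: [1.3, 1.8, 4.1]
grip_width: 0.231
```

```bash
python3 -m creep '[[[-18,-4,0,10,0],[-35,-10,0,20,0],[-51,-20,0,30,0],[-64,-32,0,40,0],[-76,-46,0,50,0]]]'; python3 -m creep '[[[-9,-16,0,10,0],[-15,-34,0,20,0],[-17,-52,0,30,0],[-17,-70,0,40,0],[-17,-71,0,40,0]]]'
```

```text
time: 6.8
tool_pos: [0.4884, -0.0295, 0.0599]
eef_rot: [[0.548, 0.003, -0.837], [0.837, -0.001, 0.548], [0.001, -1.0, -0.003]]
contact_force: [13.2, -7.3, -8.8]
grip_width: 0.231
time: 7.42
tool_pos: [0.4732, -0.0975, 0.0598]
eef_rot: [[-0.11, 0.006, -0.994], [0.994, 0.005, -0.11], [0.004, -1.0, -0.006]]
contact_force: [19.7, 33.5, -6.2]
grip_width: 0.231
```

```bash
python3 -m creep '[[[0,0,0,0,0.5],[0,0,0,0,0.6],[0,0,40,0,0.7],[0,0,90,0,0.8],[0,0,140,0,1]]]'; python3 -c "
from h import *
o=st(); c=viewer.get_calibration('wrist');V=c['view'];print(-V[:3,:3].T@V[:3,3], V[2,:3])
im,_=snap('wrist','w6');snap('top','t6')"
```

```text
time: 8.05
tool_pos: [0.47, -0.0998, 0.201]
eef_rot: [[-0.112, -0.001, -0.994], [0.994, -0.0, -0.112], [0.0, -1.0, 0.001]]
contact_force: [0.3, 0.7, -0.3]
grip_width: 0.716
t 8.05 tcp [470.  -99.8 201. ] xax deg 96.4 F [ 0.3  0.7 -0.3] g 0.716
[ 0.39440493 -0.10825917  0.36650711] [ 0.27003778  0.0310202  -0.96234991]
```

View pics/w6.png

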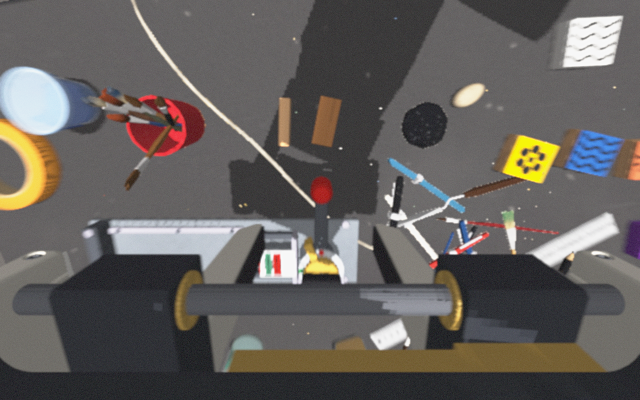

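View pics/t6.png

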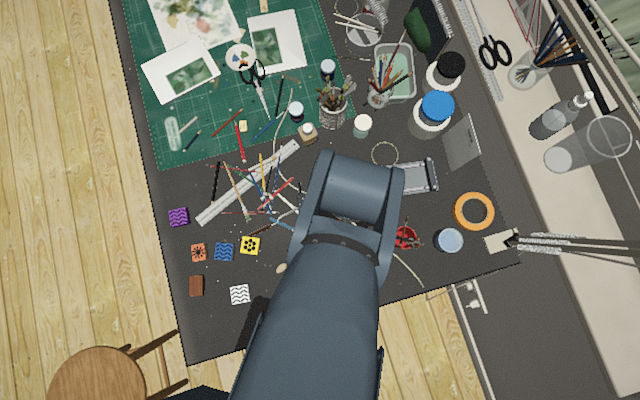

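```bash
python3 -m creep '[[[-10,30,2,-10,1],[-20,60,4,-20,1],[-30,95,6,-30,1],[-40,120,8,-40,1],[-50,150,10,-50,1]]]'; python3 -m creep '[[[-5,30,0,-10,1],[-10,60,0,-20,1],[-10,80,0,-30,1],[-10,80,0,-40,1],[-10,80,0,-40,1]]]'; python3 -c "
from h import *
o=st(); np.save('c7.npy',viewer.get_calibration('wrist')['view']); im,_=snap('wrist','w7')"
```

```text
time: 8.78
tool_pos: [0.4197, 0.0508, 0.2089]
eef_rot: [[0.694, -0.001, -0.72], [0.72, -0.0, 0.694], [-0.001, -1.0, 0.001]]
contact_force: [0.7, 1.3, -0.5]
grip_width: 0.999
time: 9.4
tool_pos: [0.4102, 0.1302, 0.2089]
eef_rot: [[0.994, -0.001, -0.113], [0.113, -0.0, 0.994], [-0.001, -1.0, -0.0]]
contact_force: [-0.4, -0.5, 0.1]
grip_width: 1.001
t 9.4 tcp [410.2 130.2 208.9] xax deg 6.5 F [-0.4 -0.5  0.1] g 1.001
```

View pics/w7.png

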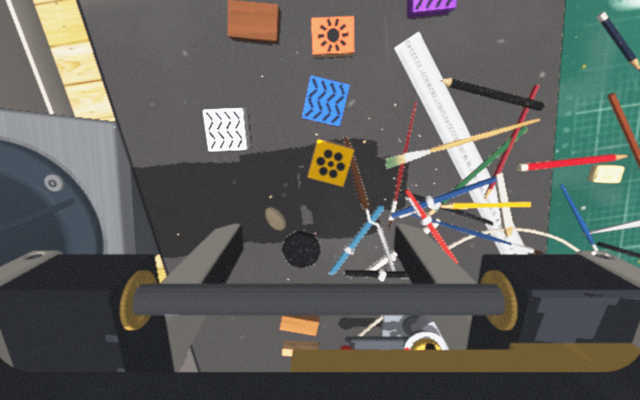

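```bash
cat >> h.py <<'E'
def face(im,c,color,roi,z,verbose=True):
    x0,x1,y0,y1=roi
    hsv=cv2.cvtColor(np.ascontiguousarray(im),cv2.COLOR_RGB2HSV)
    lo,hi={"yellow":((20,120,70),(35,255,255)),"blue":((100,110,60),(125,255,255)),"red":((2,90,90),(13,255,255)),"pale":((8,60,120),(25,190,255))}[color]
    m=cv2.inRange(hsv,lo,hi); k=np.zeros_like(m); k[y0:y1,x0:x1]=m[y0:y1,x0:x1]
    k=cv2.morphologyEx(k,cv2.MORPH_CLOSE,np.ones((7,7)))
    cs,_=cv2.findContours(k,cv2.RETR_EXTERNAL,cv2.CHAIN_APPROX_NONE)
    ct=max(cs,key=cv2.contourArea)[:,0,:]
    pts=np.array([ray(c,u,v,z)[:2]*1000 for u,v in ct],np.float32)
    r=cv2.minAreaRect(pts)
    print(color,"px",ct.mean(0).round(1),"centre",np.round(r[0],1),"size",np.round(r[1],1),"ang",round(r[2],1))
    return r
E
python3 - <<'E'
from h import *
c=cal("c7.npy"); im=cv2.imread("pics/w7.png")[:,:,::-1]
face(im,c,"red",(300,370,5,70),.023);face(im,c,"blue",(290,360,65,135),.023);face(im,c,"yellow",(295,370,130,195),.023)
crop(im,280,380,0,200,4,"w7c")
E
```

```text
red px [332.6  35.1] centre [407.8 282.4] size [46.5 39. ] ang 9.0
blue px [325.1 100.6] centre [407.7 215.1] size [48.2 46. ] ang 83.6
yellow px [330.2 162.8] centre [422.8 144.8] size [48.7 46.7] ang 81.7
```

View pics/w7c.png

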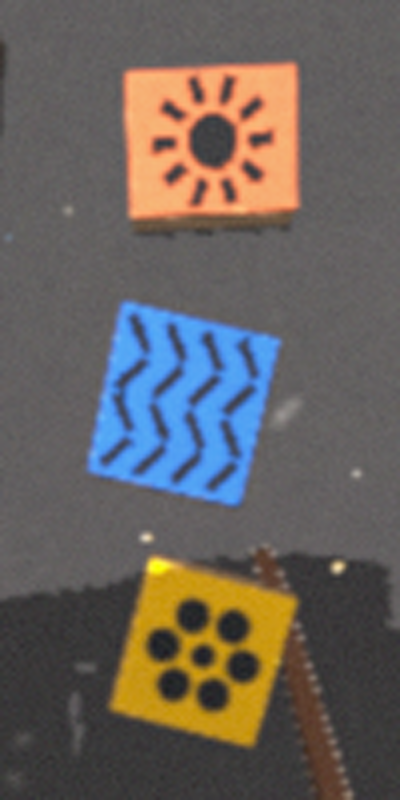

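Run:
```python
from h import *
c=viewer.get_calibration("scene"); t=viewer.get_calibration("top")
for u,v in [(322,137),(352,139)]: print("scene base",ray(c,u,v,0).round(3))
im=cv2.imread("pics/top0.png")[:,:,::-1]; crop(im,370,520,80,260,4,"t0r")
im=cv2.imread("pics/scene0.png")[:,:,::-1]; crop(im,290,420,80,220,5,"s0r")
```

```text
scene base [ 0.711 -0.395  0.   ]
scene base [ 0.613 -0.436  0.   ]
```

View pics/t0r.png

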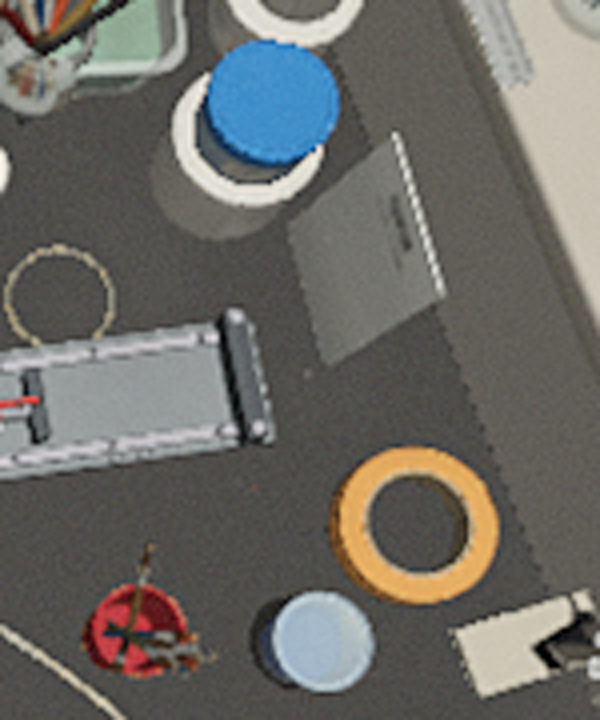

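View pics/s0r.png

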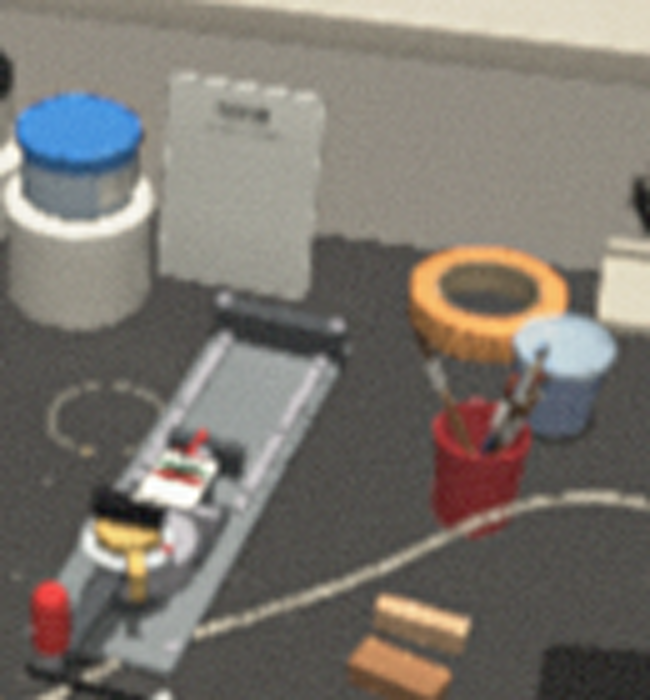

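```bash
python3 -m creep '[[[0,50,-20,2,0.65],[-2,100,-40,2.5,0.65],[-2,153,-80,2.5,0.65],[-2,153,-120,2.5,0.65],[-2,153,-120,2.5,0.65]]]'; python3 -c "
from h import *
o=st(); c=viewer.get_calibration('wrist'); im,_=snap('wrist','w8')"
```

```text
time: 10.07
tool_pos: [0.407, 0.2824, 0.0873]
eef_rot: [[0.987, -0.005, -0.159], [0.159, -0.003, 0.987], [-0.006, -1.0, -0.002]]
contact_force: [0.4, -0.4, 1.1]
grip_width: 0.649
t 10.07 tcp [407.  282.4  87.3] xax deg 9.1 F [ 0.4 -0.4  1.1] g 0.649
```

View pics/w8.png

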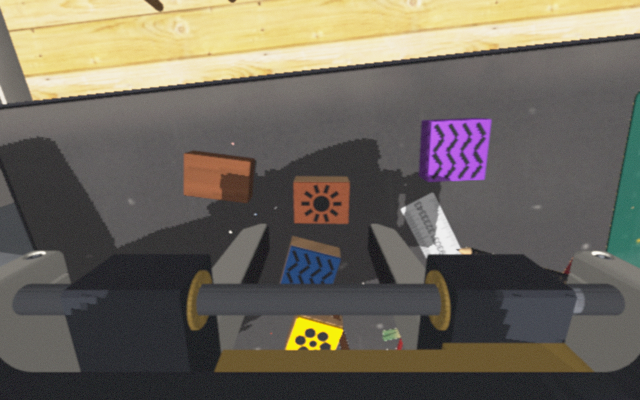

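Run:
```python
from h import *
c=viewer.get_calibration("wrist"); im=cv2.imread("pics/w8.png")[:,:,::-1]
face(im,c,"red",(280,365,160,250),.023)
print(proj(c,[.407,.2824,.023]))
```

```text
red px [320.8 200.2] centre [409.2 286.6] size [46.4 40.6] ang 9.1
[317.42860463 204.45759034]
```

```bash
python3 -m creep '[[[2,2,-40,0,0.65],[2,2,-70,0,0.65],[2,2,-78,0,0.65],[2,2,-78,0,0.65],[2,2,-78,0,0]]]'; python3 -m creep '[[[0,0,0,0,0],[0,0,0,0,0],[0,0,0,0,0]]]'
```

```text
time: 10.75
tool_pos: [0.4115, 0.2856, 0.0132]
eef_rot: [[0.988, 0.002, -0.155], [0.155, 0.001, 0.988], [0.002, -1.0, 0.001]]
contact_force: [0.7, 0.3, 0.2]
grip_width: 0.587
time: 11.12
tool_pos: [0.4111, 0.2856, 0.0127]
eef_rot: [[0.988, 0.001, -0.155], [0.155, 0.001, 0.988], [0.001, -1.0, 0.0]]
contact_force: [-1.9, -1.8, 9.3]
grip_width: 0.493
```

```bash
python3 -m creep '[[[0,0,40,0,0],[0,0,90,0,0],[5,-20,140,0,0],[20,-60,180,0,0],[45,-110,190,-2,0]]]'; python3 -m creep '[[[30,-55,0,0,0],[60,-110,0,0,0],[90,-165,0,0,0],[110,-220,0,0,0],[130,-280,0,0,0]]]';  python3 -c "
from h import *
o=st(); c=viewer.get_calibration('wrist'); im,_=snap('wrist','w9')"
```

```text
time: 11.75
tool_pos: [0.4567, 0.1749, 0.2048]
eef_rot: [[0.993, 0.005, -0.122], [0.122, 0.001, 0.993], [0.005, -1.0, 0.001]]
contact_force: [0.2, -0.8, -1.0]
grip_width: 0.492
time: 12.38
tool_pos: [0.5859, -0.1058, 0.202]
eef_rot: [[0.993, 0.0, -0.121], [0.121, -0.0, 0.993], [0.0, -1.0, -0.0]]
contact_force: [1.3, 0.1, -0.3]
grip_width: 0.492
t 12.38 tcp [ 585.9 -105.8  202. ] xax deg 6.9 F [ 1.3  0.1 -0.3] g 0.492
```

View pics/w9.png

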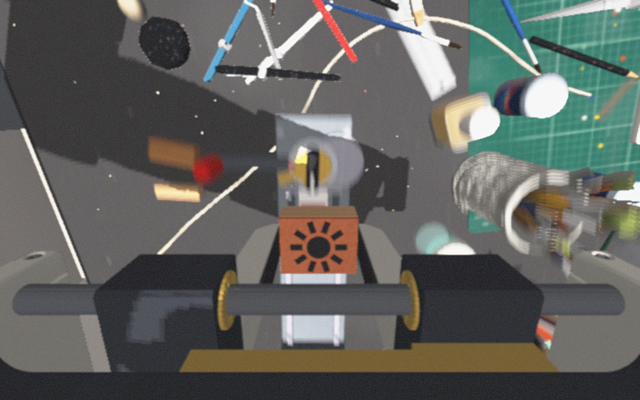

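Run:
```python
from h import *
c=viewer.get_calibration("wrist"); im,_=snap("wrist","w10")
o=st()
r=face(im,c,"red",(260,370,195,285),.2123)
crop(im,260,380,190,300,5,"w10c")
```

```text
t 12.47 tcp [ 586.3 -108.9  201.7] xax deg 6.7 F [-0.6  0.9 -0.5] g 0.493
red px [317.5 234.4] centre [ 586.3 -105.6] size [45.5 48.1] ang 5.7
```

View pics/w10c.png

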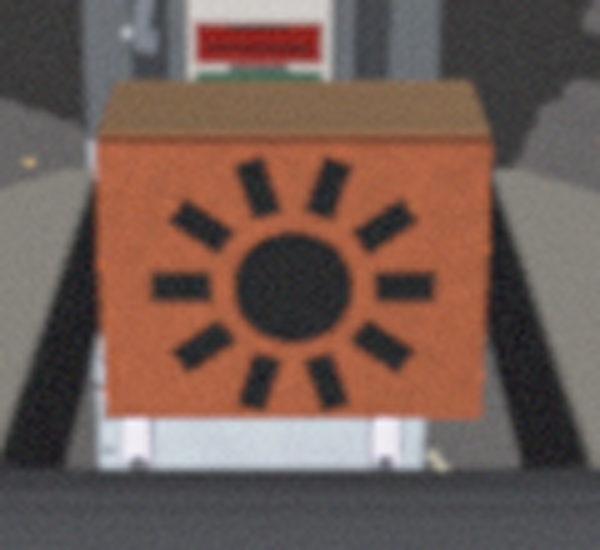

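Run:
```python
from h import *
c=viewer.get_calibration("wrist")
a=ray(c,260+295/5,190+138/5,.2123)*1000;b=ray(c,260+295/5,190+417/5,.2123)*1000
print(a.round(1),b.round(1),(a+b)/2)
```

```text
[584.3 -91.5 212.3] [ 588.5 -126.6  212.3] [ 586.41130271 -109.04771864  212.3       ]
```

```bash
python3 -m creep '[[[5,-56,0,0,0],[9,-112,0,0,0],[13,-168,-10,0,0],[16,-222,-60,0,0],[16,-224,-120,0,0]]]'; python3 -m creep '[[[0,0,-20,0,0],[0,0,-24,0,0]]]'; python3 -c "
from h import *
o=st(); c=viewer.get_calibration('wrist'); im,_=snap('wrist','w11')"
```

```text
time: 13.1
tool_pos: [0.602, -0.3298, 0.0878]
eef_rot: [[0.993, 0.004, -0.118], [0.118, -0.002, 0.993], [0.003, -1.0, -0.003]]
contact_force: [0.9, 0.5, -0.2]
grip_width: 0.493
time: 13.35
tool_pos: [0.6016, -0.326, 0.0636]
eef_rot: [[0.993, -0.001, -0.121], [0.121, 0.001, 0.993], [-0.001, -1.0, 0.001]]
contact_force: [1.4, -0.3, 0.4]
grip_width: 0.492
t 13.35 tcp [ 601.6 -326.    63.6] xax deg 7.0 F [ 1.4 -0.3  0.4] g 0.492
```

View pics/w11.png

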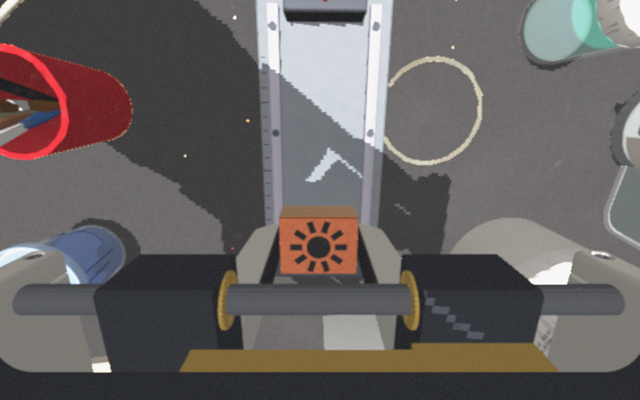

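Run:
```python
from h import *
o=st(); c=viewer.get_calibration("wrist"); im,_=snap("wrist","w12")
crop(im,250,400,0,200,4,"w12c")
for p in [(-30,60),(30,60),(-30,100),(30,100),(0,36)]:
    th=np.radians(6.5); w=np.array([.6055,-.3575])+np.array([np.cos(th)*p[0]-np.sin(th)*p[1],np.sin(th)*p[0]+np.cos(th)*p[1]])/1000
    print(p,proj(c,[*w,.014]).round(1))
```

```text
t 13.4 tcp [ 602.1 -326.3   64.5] xax deg 7.0 F [ 0.4  0.4 -0.2] g 0.49
(-30, 60) [278.8 174.4]
(30, 60) [358.8 175. ]
(-30, 100) [277.2 119.4]
(30, 100) [361.3 120.2]
(0, 36) [318.5 205.1]
```

View pics/w12c.png

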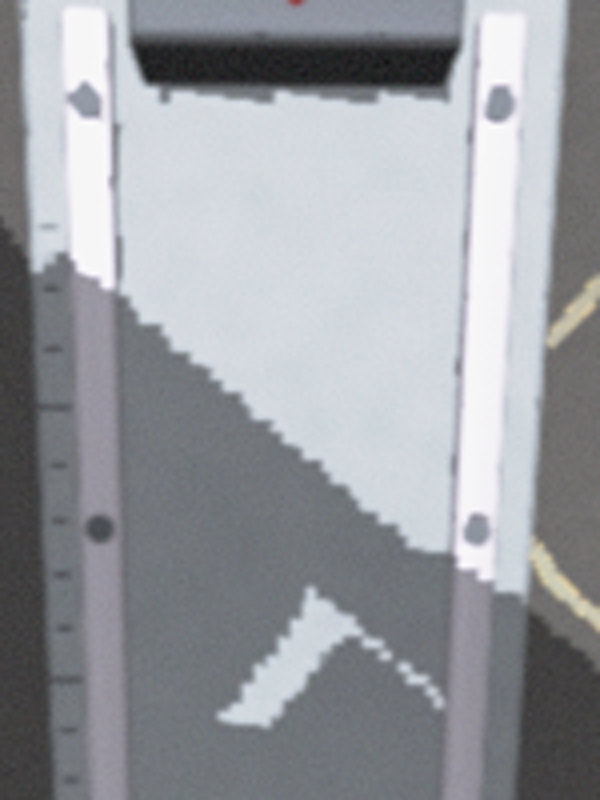

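```bash
python3 -m creep '[[[3,-3,-25,0,0],[3,-5,-40,0,0],[3,-5,-42,0,0],[3,-5,-42,0,0]]]'; python3 -c "
from h import *
o=st()"
```

```text
time: 13.95
tool_pos: [0.6048, -0.3322, 0.0224]
eef_rot: [[0.993, 0.001, -0.121], [0.121, -0.001, 0.993], [0.001, -1.0, -0.001]]
contact_force: [-0.1, -0.7, -1.4]
grip_width: 0.488
t 13.95 tcp [ 604.8 -332.2   22.4] xax deg 6.9 F [-0.1 -0.7 -1.4] g 0.488
```

```bash
python3 -m creep '[[[0,-3,0,0,0],[0,-5,0,0,0],[1,-7,0,0,0],[1,-7,0,0,0]]]'
```

```text
time: 14.45
tool_pos: [0.6049, -0.3361, 0.0216]
eef_rot: [[0.993, -0.003, -0.12], [0.12, 0.005, 0.993], [-0.002, -1.0, 0.006]]
contact_force: [-2.5, 16.3, 6.7]
grip_width: 0.49
```

```bash
python3 -m creep '[[[0,2,-1,0,0],[0,2,-1,0,0.6],[0,2,-1,0,0.62],[0,2,-1,0,0.62]]]'; python3 -m creep '[[[0,0,40,0,0.62],[0,30,80,0,0.62],[0,60,110,0,0.62],[0,60,110,0,0.7]]]';  python3 -c "
from h import *
o=st(); c=viewer.get_calibration('wrist'); im,_=snap('wrist','w13');im,_=snap('top','t13')"
```

```text
time: 14.95
tool_pos: [0.6054, -0.3374, 0.0206]
eef_rot: [[0.993, 0.0, -0.12], [0.12, -0.0, 0.993], [0.0, -1.0, -0.0]]
contact_force: [-0.1, -0.2, 0.7]
grip_width: 0.62
time: 15.45
tool_pos: [0.6066, -0.2762, 0.1331]
eef_rot: [[0.992, 0.004, -0.122], [0.122, -0.002, 0.992], [0.003, -1.0, -0.002]]
contact_force: [0.4, -1.0, -0.6]
grip_width: 0.679
t 15.45 tcp [ 606.6 -276.2  133.1] xax deg 7.0 F [ 0.4 -1.  -0.6] g 0.679
```

View pics/w13.png

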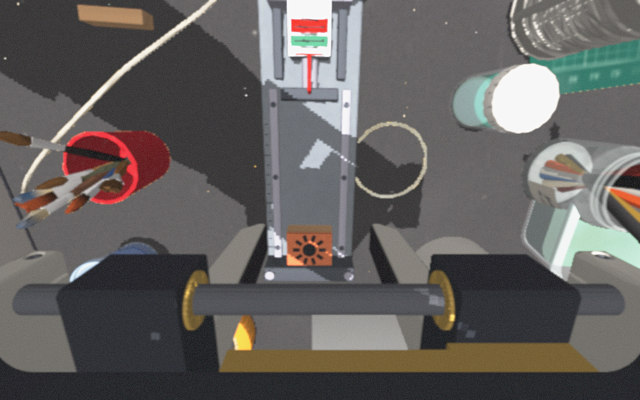

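```bash
python3 -m creep '[[[-5,40,50,0,0.7],[-20,95,75,0,0.7],[-45,150,75,-3,0.7],[-70,205,75,-6,0.7],[-100,260,75,-10,0.7]]]'; python3 -m creep '[[[-25,55,0,-3,0.7],[-50,110,0,-3,0.7],[-75,165,-20,-3,0.7],[-98,220,-70,-3,0.7],[-98,230,-110,-3,0.7]]]';  python3 -m creep '[[[0,0,0,0,0.7]]]'; python3 -c "
from h import *
o=st(); c=viewer.get_calibration('wrist'); im,_=snap('wrist','w14');
face(im,c,'blue',(260,380,120,290),.023)"
```

```text
time: 16.18
tool_pos: [0.5044, -0.0165, 0.2042]
eef_rot: [[0.998, -0.002, 0.057], [-0.057, 0.0, 0.998], [-0.002, -1.0, 0.0]]
contact_force: [0.5, 1.4, -0.3]
grip_width: 0.701
time: 16.8
tool_pos: [0.4071, 0.2141, 0.0939]
eef_rot: [[0.994, 0.001, 0.105], [-0.105, 0.0, 0.994], [0.001, -1.0, 0.0]]
contact_force: [1.6, -0.3, -0.0]
grip_width: 0.704
time: 16.92
tool_pos: [0.4053, 0.2122, 0.0922]
eef_rot: [[0.995, -0.007, 0.104], [-0.104, -0.003, 0.995], [-0.007, -1.0, -0.004]]
contact_force: [-0.4, -0.4, 0.8]
grip_width: 0.697
t 16.93 tcp [405.3 212.2  92.2] xax deg -6.0 F [-0.4 -0.4  0.8] g 0.697
blue px [322.6 198.1] centre [408.2 215.2] size [46.3 45.7] ang 84.1
```

View pics/w14.png

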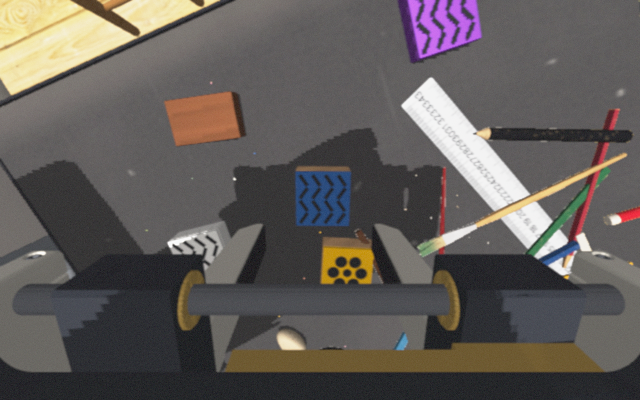

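```bash
python3 -m creep '[[[2,2,-40,0,0.68],[2,2,-72,0,0.66],[2,2,-83,0,0.65],[2,2,-83,0,0.65]]]'; python3 -c "
from h import *
o=st()"
```

```text
time: 17.48
tool_pos: [0.4103, 0.2143, 0.0132]
eef_rot: [[0.994, 0.001, 0.107], [-0.107, 0.0, 0.994], [0.001, -1.0, 0.0]]
contact_force: [-0.9, 0.9, 0.6]
grip_width: 0.653
t 17.48 tcp [410.3 214.3  13.2] xax deg -6.1 F [-0.9  0.9  0.6] g 0.653
```

```bash
python3 -m creep '[[[-2,1,-3,0,0.65],[-2,1,-3,0,0],[-2,1,-3,0,0],[-2,1,-3,0,0],[-2,1,-3,0,0]]]'; python3 -m creep '[[[0,0,30,0,0],[0,0,80,0,0],[5,-30,130,3,0],[20,-70,180,6,0],[45,-125,192,9,0]]]'; python3 -m creep '[[[30,-55,0,4,0],[60,-110,0,4,0],[90,-165,0,4,0],[115,-220,0,4,0],[140,-280,0,4,0]]]'; python3 -m creep '[[[0,-20,0,0,0],[0,-20,0,0,0]]]';  python3 -c "
from h import *
o=st(); c=viewer.get_calibration('wrist'); im,_=snap('wrist','w15'); crop(im,250,390,180,300,5,'w15c')"
```

```text
time: 18.1
tool_pos: [0.4078, 0.2159, 0.0099]
eef_rot: [[0.994, 0.001, 0.106], [-0.106, 0.0, 0.994], [0.001, -1.0, 0.0]]
contact_force: [-1.1, 0.1, 6.8]
grip_width: 0.491
time: 18.73
tool_pos: [0.4529, 0.0917, 0.2041]
eef_rot: [[0.998, 0.005, -0.055], [0.055, 0.001, 0.998], [0.005, -1.0, 0.0]]
contact_force: [2.2, 0.8, -1.1]
grip_width: 0.492
time: 19.35
tool_pos: [0.5913, -0.1873, 0.201]
eef_rot: [[0.993, -0.0, -0.121], [0.121, 0.0, 0.993], [-0.0, -1.0, 0.0]]
contact_force: [1.1, 0.6, -0.2]
grip_width: 0.488
time: 19.6
tool_pos: [0.5902, -0.2059, 0.2006]
eef_rot: [[0.993, -0.001, -0.119], [0.119, 0.001, 0.993], [-0.001, -1.0, 0.001]]
contact_force: [0.7, -0.5, -1.2]
grip_width: 0.495
t 19.6 tcp [ 590.2 -205.9  200.6] xax deg 6.8 F [ 0.7 -0.5 -1.2] g 0.495
```

View pics/w15c.png

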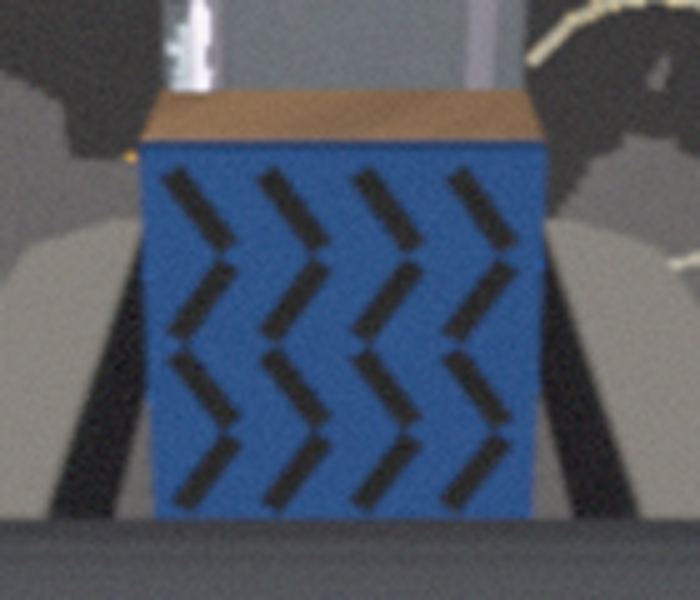

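```bash
python3 - <<'E'
from h import *
o=st(); c=viewer.get_calibration("wrist")
print(ray(c,319,208.4,o["tool_pos"][2]+.0131)*1000)
E
python3 -m creep '[[[5,-40,-30,0,0],[9,-80,-80,0,0],[9,-83,-130,0,0],[9,-83,-150,0,0],[9,-83,-150,0,0]]]'; python3 -c "
from h import *
o=st(); snap('wrist','w16')"
```

```text
t 19.65 tcp [ 590.3 -204.7  200.8] xax deg 6.9 F [-0.2 -0.1 -0.4] g 0.487
[ 587.47264964 -181.13239336  213.8706767 ]
time: 20.27
tool_pos: [0.5998, -0.2868, 0.051]
eef_rot: [[0.993, -0.001, -0.122], [0.122, 0.001, 0.993], [-0.001, -1.0, 0.001]]
contact_force: [-1.0, -0.0, 0.3]
grip_width: 0.493
t 20.27 tcp [ 599.8 -286.8   51. ] xax deg 7.0 F [-1.  -0.   0.3] g 0.493
```

View pics/w16.png

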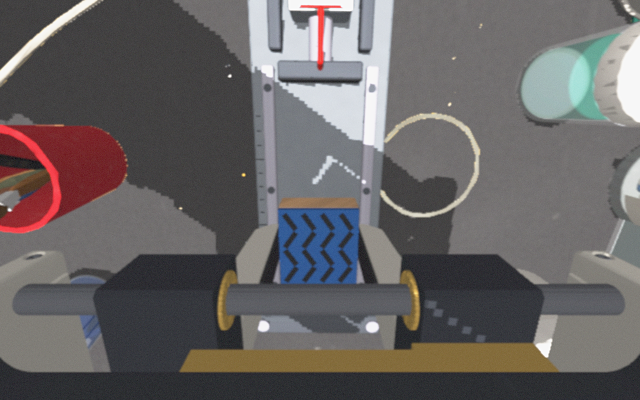

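```bash
python3 -m creep '[[[0,0,-20,0,0],[0,0,-32,0,0],[0,0,-32,0,0]]]'; python3 -m creep '[[[0,-3,0,0,0],[1,-6,0,0,0],[1,-8,0,0,0],[1,-10,0,0,0],[1,-10,0,0,0]]]'
```

```text
time: 20.7
tool_pos: [0.5996, -0.2882, 0.0183]
eef_rot: [[0.993, -0.001, -0.121], [0.121, 0.0, 0.993], [-0.001, -1.0, 0.001]]
contact_force: [-0.8, 0.4, -0.7]
grip_width: 0.495
time: 21.32
tool_pos: [0.6008, -0.2946, 0.0192]
eef_rot: [[0.993, -0.002, -0.12], [0.12, 0.006, 0.993], [-0.001, -1.0, 0.006]]
contact_force: [-0.4, 22.6, 8.8]
grip_width: 0.492
```

```bash
python3 -m creep '[[[0,3,-1,0,0],[0,3,-1,0,0.6],[0,3,-1,0,0.62],[0,3,-1,0,0.62]]]'; python3 -m creep '[[[0,0,40,0,0.62],[0,15,80,0,0.62],[-10,60,130,0,0.65],[-30,115,180,-4,0.65],[-60,170,180,-8,0.65]]]';python3 -m creep '[[[-25,55,0,-6,0.65],[-50,110,0,-6,0.65],[-75,165,0,-6,0.65],[-95,220,-50,-6,0.65],[-112,265,-110,-6,0.65]]]';  python3 -m creep '[[[0,0,0,0,0.65]]]'; python3 -c "
from h import *
o=st(); c=viewer.get_calibration('wrist'); im,_=snap('wrist','w17');snap('top','t17')
face(im,c,'yellow',(260,400,100,290),.023)"
```

```text
time: 21.82
tool_pos: [0.6008, -0.2959, 0.0181]
eef_rot: [[0.993, 0.0, -0.12], [0.12, -0.0, 0.993], [0.0, -1.0, -0.0]]
contact_force: [0.2, -0.6, 1.0]
grip_width: 0.618
time: 22.45
tool_pos: [0.5487, -0.1391, 0.1981]
eef_rot: [[1.0, 0.005, 0.022], [-0.022, -0.002, 1.0], [0.005, -1.0, -0.002]]
contact_force: [1.4, 0.5, -0.1]
grip_width: 0.653
time: 23.08
tool_pos: [0.4426, 0.1095, 0.1071]
eef_rot: [[0.992, 0.003, 0.123], [-0.123, 0.0, 0.992], [0.003, -1.0, 0.001]]
contact_force: [2.1, 0.9, -1.1]
grip_width: 0.652
time: 23.2
tool_pos: [0.44, 0.1093, 0.1049]
eef_rot: [[0.993, -0.005, 0.12], [-0.12, -0.001, 0.993], [-0.005, -1.0, -0.001]]
contact_force: [0.9, -1.1, 0.1]
grip_width: 0.652
t 23.2 tcp [440.  109.3 104.9] xax deg -6.9 F [ 0.9 -1.1  0.1] g 0.652
yellow px [294.6 160.7] centre [423.3 144.2] size [48.2 46.8] ang 81.2
```

View pics/w17.png

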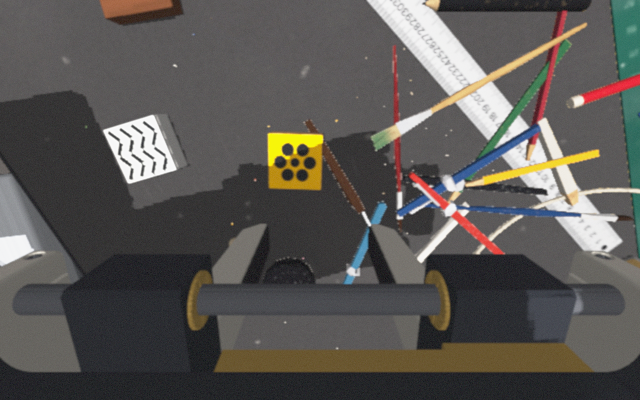

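View pics/t17.png

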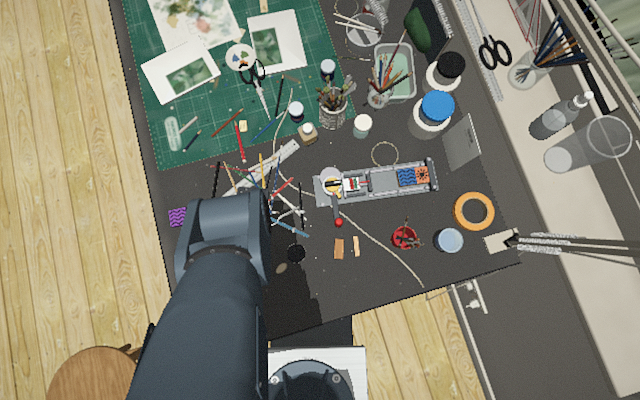

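```bash
python3 -m creep '[[[-9,17,-20,-2,0.6],[-16,34,-50,-2,0.58],[-16,34,-65,-2,0.58],[-16,34,-65,-2,0.58]]]'; python3 -c "
from h import *
o=st(); c=viewer.get_calibration('wrist'); im,_=snap('wrist','w18')
face(im,c,'yellow',(260,400,100,290),.023)"
```

```text
time: 23.8
tool_pos: [0.4272, 0.1412, 0.0423]
eef_rot: [[0.987, -0.0, 0.158], [-0.158, -0.0, 0.987], [-0.0, -1.0, -0.0]]
contact_force: [1.2, 0.4, -0.3]
grip_width: 0.58
t 23.8 tcp [427.2 141.2  42.3] xax deg -9.1 F [ 1.2  0.4 -0.3] g 0.58
yellow px [311.5 220.4] centre [422.9 144.7] size [47.4 45.7] ang 80.9
```

View pics/w18.png

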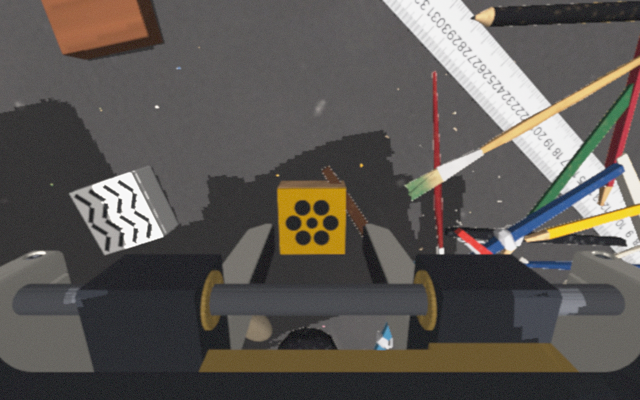

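```bash
python3 -m creep '[[[-4,3,-10,0,0.58],[-4,3,-20,0,0.58],[-4,3,-20,0,0.58]]]'; python3 -m creep '[[[0,0,-6,0,0.58],[0,0,-11,0,0.58],[0,0,-11,0,0.58]]]'
```

```text
time: 24.22
tool_pos: [0.4221, 0.1449, 0.0216]
eef_rot: [[0.987, -0.001, 0.158], [-0.158, -0.0, 0.987], [-0.001, -1.0, -0.0]]
contact_force: [-0.0, 0.3, 0.2]
grip_width: 0.581
time: 24.6
tool_pos: [0.4223, 0.145, 0.0108]
eef_rot: [[0.987, -0.001, 0.158], [-0.158, -0.0, 0.987], [-0.001, -1.0, -0.0]]
contact_force: [0.4, -0.0, -0.0]
grip_width: 0.579
```

```bash
python3 -m creep '[[[0,0,0,0,0],[0,0,0,0,0],[0,0,0,0,0],[0,0,0,0,0]]]'; python3 -m creep '[[[0,0,30,0,0],[0,0,80,0,0],[10,-30,130,4,0],[30,-70,180,8,0],[55,-125,192,12,0]]]'; python3 -m creep '[[[25,-55,0,4,0],[50,-110,0,4,0],[75,-165,0,4,0],[100,-215,0,4,0],[117,-260,0,4,0]]]'; python3 -m creep '[[[0,0,-30,0,0],[0,0,-80,0,0],[0,0,-130,0,0],[0,0,-155,0,0],[0,0,-155,0,0]]]';  python3 -c "
from h import *
o=st(); c=viewer.get_calibration('wrist'); im,_=snap('wrist','w19')"
```

```text
time: 25.1
tool_pos: [0.4226, 0.145, 0.0112]
eef_rot: [[0.987, 0.0, 0.158], [-0.158, 0.0, 0.987], [0.0, -1.0, 0.0]]
contact_force: [-0.4, -0.2, -0.2]
grip_width: 0.492
time: 25.72
tool_pos: [0.4777, 0.0217, 0.2056]
eef_rot: [[0.998, 0.005, -0.055], [0.055, -0.0, 0.998], [0.005, -1.0, -0.0]]
contact_force: [0.6, -0.3, -1.4]
grip_width: 0.493
time: 26.35
tool_pos: [0.5939, -0.2394, 0.2022]
eef_rot: [[0.993, -0.0, -0.12], [0.12, 0.0, 0.993], [-0.0, -1.0, 0.0]]
contact_force: [0.4, 0.2, -0.0]
grip_width: 0.49
time: 26.98
tool_pos: [0.5922, -0.237, 0.0456]
eef_rot: [[0.993, -0.003, -0.121], [0.121, 0.002, 0.993], [-0.003, -1.0, 0.002]]
contact_force: [0.6, 0.4, 0.2]
grip_width: 0.488
t 26.98 tcp [ 592.2 -237.    45.6] xax deg 6.9 F [0.6 0.4 0.2] g 0.488
```

View pics/w19.png

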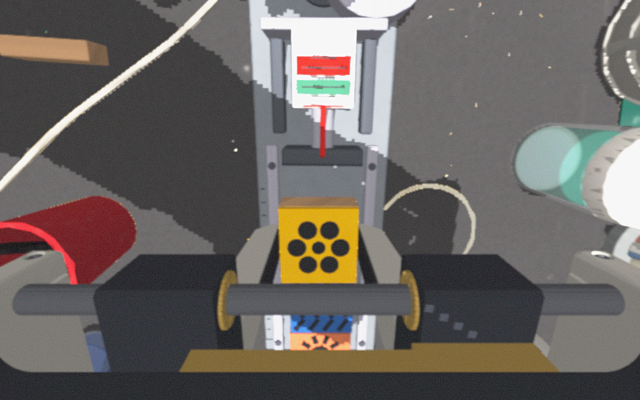

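```bash
python3 -m creep '[[[1,-1,-15,0,0],[2,-1,-26,0,0],[2,-1,-26,0,0]]]'; python3 -m creep '[[[0,-3,0,0,0],[1,-6,0,0,0],[1,-9,0,0,0],[1,-12,0,0,0],[1,-12,0,0,0]]]'
```

```text
time: 27.4
tool_pos: [0.595, -0.2383, 0.0207]
eef_rot: [[0.993, -0.001, -0.121], [0.121, 0.001, 0.993], [-0.001, -1.0, 0.001]]
contact_force: [0.1, 0.1, 0.0]
grip_width: 0.489
time: 28.02
tool_pos: [0.5966, -0.247, 0.0219]
eef_rot: [[0.993, -0.001, -0.12], [0.12, 0.006, 0.993], [-0.0, -1.0, 0.006]]
contact_force: [1.8, 22.6, 8.5]
grip_width: 0.488
```

```bash
python3 -m creep '[[[0,3,-2,0,0],[0,3,-2,0,0.6],[0,3,-2,0,0.62],[0,3,-2,0,0.62]]]'; python3 -m creep '[[[0,0,40,0,0.62],[-10,20,90,0,0.62],[-50,60,110,0,0.6],[-90,100,110,0,0.5],[-123,146,110,0,0.5]]]'; python3 -m creep '[[[0,0,0,0,0.5]]]';  python3 -c "
from h import *
o=st(); c=viewer.get_calibration('wrist'); im,_=snap('wrist','w20');print(proj(c,[.4715,-.0985,.097]))"
```

```text
time: 28.52
tool_pos: [0.5964, -0.2479, 0.0196]
eef_rot: [[0.993, 0.0, -0.12], [0.12, -0.0, 0.993], [0.0, -1.0, -0.0]]
contact_force: [0.8, -1.2, 0.5]
grip_width: 0.618
time: 29.15
tool_pos: [0.4721, -0.1008, 0.1299]
eef_rot: [[0.993, 0.001, -0.119], [0.119, -0.0, 0.993], [0.001, -1.0, -0.0]]
contact_force: [1.3, 0.6, 0.1]
grip_width: 0.506
time: 29.28
tool_pos: [0.4715, -0.0995, 0.1297]
eef_rot: [[0.992, -0.001, -0.122], [0.122, 0.0, 0.992], [-0.001, -1.0, 0.001]]
contact_force: [0.1, -0.7, 0.4]
grip_width: 0.502
t 29.27 tcp [471.5 -99.5 129.7] xax deg 7.0 F [ 0.1 -0.7  0.4] g 0.502
[319.0569575  217.65978298]
```

View pics/w20.png

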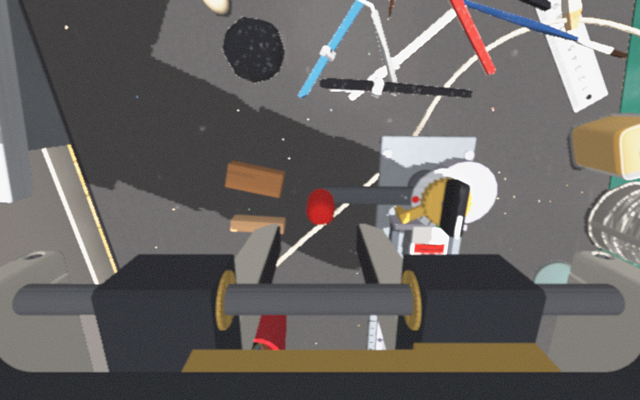

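Run:
```python
from h import *
c=viewer.get_calibration("wrist"); im=cv2.imread("pics/w20.png")[:,:,::-1]
print(ray(c,320.5,210,.097)*1000)
crop(im,200,480,120,260,2.5,"w20c")
```

```text
[473.56715132 -94.12210028  97.        ]
```

View pics/w20c.png

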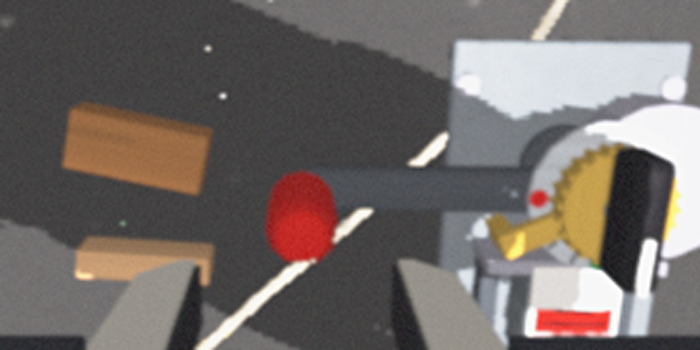

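```bash
python3 -m creep '[[[2,2,-40,0,0.5],[2,2,-70,0,0.5],[2,2,-70,0,0],[2,2,-70,0,0],[2,2,-70,0,0]]]'; python3 -m creep '[[[0,0,0,0,0],[0,9,0,-5,0],[0,18,0,-10,0],[1,27,0,-15,0],[2,36,0,-20,0]]]'; python3 -m creep '[[[0,0,0,0,0],[0,0,0,0,0.4],[0,0,0,0,0.5],[0,0,60,0,0.5],[-60,-85,60,20,0.7]]]';  python3 -m creep '[[[0,0,0,0,0.7],[0,0,0,0,0.7],[0,0,0,0,0.7]]]'; python3 -c "
from h import *
o=st(); c=viewer.get_calibration('wrist'); im,_=snap('wrist','w21'); np.save('c21.npy',c['view'])"
```

```text
time: 29.95
tool_pos: [0.4729, -0.0996, 0.0601]
eef_rot: [[0.993, -0.006, -0.121], [0.121, 0.001, 0.993], [-0.006, -1.0, 0.001]]
contact_force: [-27.6, -4.1, 20.0]
grip_width: 0.231
time: 30.58
tool_pos: [0.4741, -0.0627, 0.0602]
eef_rot: [[0.973, -0.007, 0.229], [-0.229, 0.001, 0.973], [-0.007, -1.0, -0.0]]
contact_force: [-16.8, 2.8, 11.9]
grip_width: 0.228
time: 31.2
tool_pos: [0.4497, -0.1089, 0.1235]
eef_rot: [[0.998, 0.009, 0.059], [-0.059, -0.003, 0.998], [0.009, -1.0, -0.002]]
contact_force: [-0.3, -1.1, -1.3]
grip_width: 0.559
time: 31.58
tool_pos: [0.4467, -0.108, 0.1195]
eef_rot: [[0.998, 0.0, 0.065], [-0.065, 0.0, 0.998], [0.0, -1.0, 0.0]]
contact_force: [-0.7, -0.9, -0.5]
grip_width: 0.698
t 31.57 tcp [ 446.7 -108.   119.5] xax deg -3.7 F [-0.7 -0.9 -0.5] g 0.698
```

View pics/w21.png

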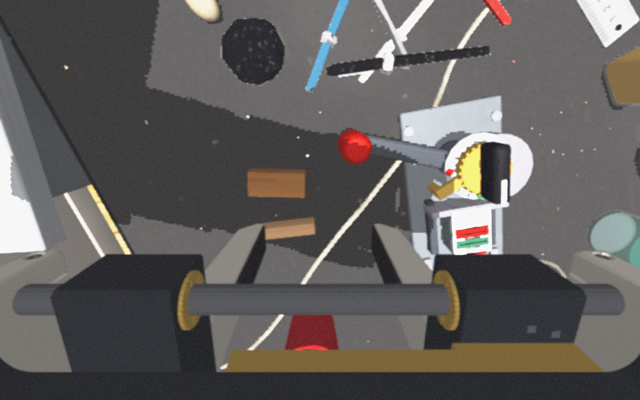

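Run:
```python
from h import *
c=cal("c21.npy"); im=cv2.imread("pics/w21.png")[:,:,::-1]
crop(im,230,340,160,250,7,"w21c")
face(im,c,"pale",(258,325,210,242),.018); face(im,c,"pale",(240,315,160,205),.018)
```

```text
pale px [288.9 228.3] centre [ 415.3 -142.4] size [49.8 17.7] ang 3.0
pale px [275.8 184.4] centre [407.2 -97.5] size [23.6 53. ] ang 84.8
```

View pics/w21c.png

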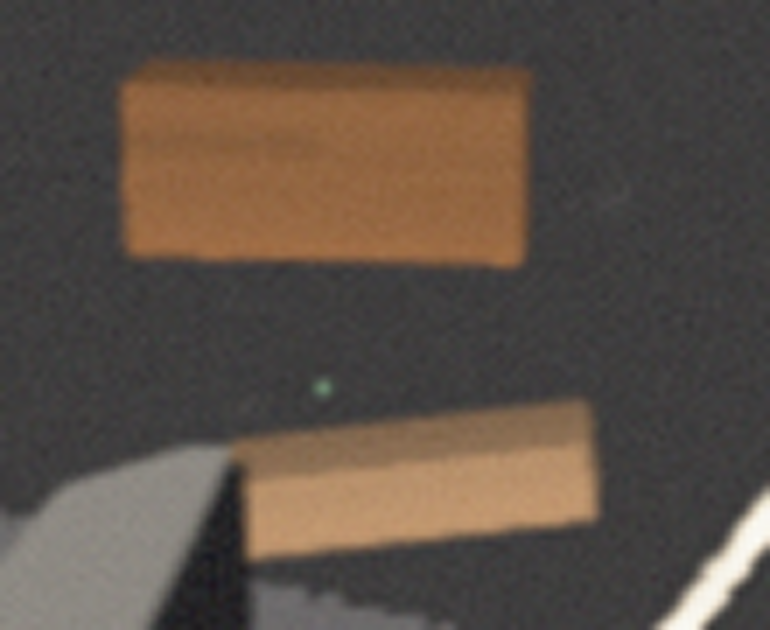

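Run:
```python
from h import *
c=cal("c21.npy")
P=lambda u,v:ray(c,230+u/7,160+v/7,.018)[:2]*1000
a,b,d,e=P(592,440),P(598,520),P(250,558),P(248,476)
print(a,b,d,e); x=(b-d+a-e); x/=np.linalg.norm(x); print(np.degrees(np.arctan2(x[1],x[0])), (a+b)/2-27*x, np.linalg.norm(a-b))
```

```text
[ 440.76048996 -138.21812262] [ 440.77599366 -150.27877294] [ 391.32766471 -152.88163424] [ 392.46814461 -140.46216675]
2.8389401256261158 [ 413.80137873 -145.58571945] 12.06066029287833
```

```bash
python3 -m creep '[[[-16,-19,-20,3,0.7],[-33,-38,-50,6.5,0.7],[-33,-38,-75,6.5,0.7],[-33,-38,-75,6.5,0.7]]]'; python3 -c "
from h import *
o=st(); c=viewer.get_calibration('wrist'); im,_=snap('wrist','w22');print([proj(c,[o['tool_pos'][0]+dx,o['tool_pos'][1],.018]).round(1) for dx in(-.027,.027)])"
```

```text
time: 32.12
tool_pos: [0.4126, -0.1459, 0.0434]
eef_rot: [[0.999, -0.003, -0.049], [0.049, 0.001, 0.999], [-0.003, -1.0, 0.002]]
contact_force: [0.7, -0.0, -0.7]
grip_width: 0.7
t 32.12 tcp [ 412.6 -145.9   43.4] xax deg 2.8 F [ 0.7 -0.  -0.7] g 0.7
[array([280., 221.]), array([357.7, 224.6])]
```

View pics/w22.png

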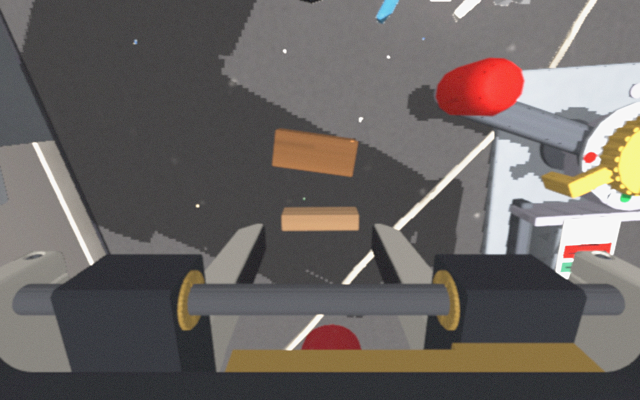

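```bash
python3 -m creep '[[[1,0,-20,0,0.7],[1,0,-34,0,0.68],[1,0,-35,0,0.68],[1,0,-35,0,0],[1,0,-35,0,0]]]'; python3 -m creep '[[[0,0,0,0,0],[0,0,0,0,0],[0,0,0,0,0]]]'; python3 -m creep '[[[0,0,30,0,0],[0,0,70,0,0],[20,0,110,0,0],[60,-20,130,2,0],[100,-40,130,4,0]]]'; python3 -m creep '[[[40,-20,0,0,0],[70,-30,0,0,0],[76,-30,0,0,0],[76,-30,0,0,0]]]'; python3 -c "
from h import *
o=st(); c=viewer.get_calibration('wrist'); im,_=snap('wrist','w23'); np.save('c23.npy',c['view'])"
```

```text
time: 32.8
tool_pos: [0.4145, -0.1466, 0.01]
eef_rot: [[0.999, 0.001, -0.049], [0.049, -0.0, 0.999], [0.001, -1.0, -0.0]]
contact_force: [0.4, 0.8, 1.4]
grip_width: 0.575
time: 33.17
tool_pos: [0.4145, -0.1467, 0.01]
eef_rot: [[0.999, 0.001, -0.049], [0.049, -0.0, 0.999], [0.001, -1.0, -0.0]]
contact_force: [-0.3, 1.3, 6.7]
grip_width: 0.573
time: 33.8
tool_pos: [0.5161, -0.1874, 0.1418]
eef_rot: [[0.993, 0.003, -0.12], [0.12, -0.002, 0.993], [0.003, -1.0, -0.002]]
contact_force: [1.0, -0.7, 0.5]
grip_width: 0.573
time: 34.3
tool_pos: [0.5896, -0.2161, 0.1392]
eef_rot: [[0.993, -0.001, -0.119], [0.119, 0.0, 0.993], [-0.001, -1.0, 0.001]]
contact_force: [0.1, 0.5, -0.1]
grip_width: 0.581
t 34.3 tcp [ 589.6 -216.1  139.2] xax deg 6.8 F [ 0.1  0.5 -0.1] g 0.581
```

View pics/w23.png

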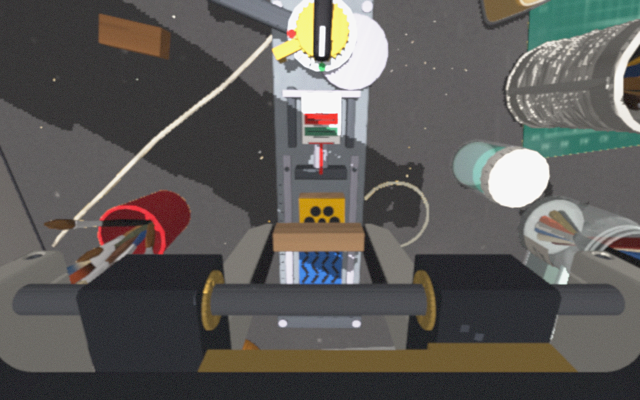

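```bash
python3 -m creep '[[[1,2,-50,0,0],[1,2,-90,0,0],[1,2,-95,0,0],[1,2,-95,0,0]]]'; python3 -c "
from h import *
o=st(); c=viewer.get_calibration('wrist'); im,_=snap('wrist','w24'); crop(im,240,400,120,290,4,'w24c')"
```

```text
time: 34.85
tool_pos: [0.5914, -0.2147, 0.0458]
eef_rot: [[0.993, 0.001, -0.119], [0.119, -0.0, 0.993], [0.001, -1.0, -0.0]]
contact_force: [-0.1, -0.0, 0.2]
grip_width: 0.579
t 34.85 tcp [ 591.4 -214.7   45.8] xax deg 6.8 F [-0.1 -0.   0.2] g 0.579
```

View pics/w24c.png

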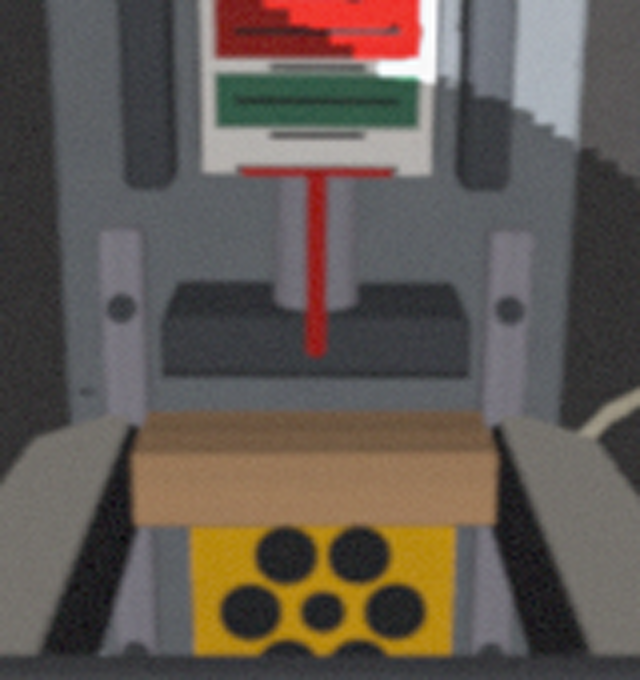

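```bash
python3 -m creep '[[[0,1,-12,0,0],[0,1,-22,0,0],[0,1,-27,0,0],[0,1,-27,0,0]]]'; python3 -m creep '[[[0,-2,0,0,0],[0,-4,0,0,0],[0,-6,0,0,0],[0,-6,0,0,0]]]'
```

```text
time: 35.4
tool_pos: [0.5912, -0.2136, 0.0172]
eef_rot: [[0.993, -0.0, -0.119], [0.119, 0.0, 0.993], [-0.0, -1.0, 0.0]]
contact_force: [0.2, 0.8, -0.7]
grip_width: 0.58
time: 35.9
tool_pos: [0.5912, -0.2186, 0.0175]
eef_rot: [[0.993, -0.0, -0.118], [0.118, 0.002, 0.993], [-0.0, -1.0, 0.002]]
contact_force: [1.6, 8.0, 1.4]
grip_width: 0.576
```

```bash
python3 -m creep '[[[0,1,0,0,0],[0,1,0,0,0.66],[0,1,0,0,0.66],[0,1,0,0,0.66]]]'; python3 -m creep '[[[0,0,30,0,0.66],[0,0,80,0,0.66],[0,50,130,0,0.66],[0,50,130,0,0.66],[0,50,130,0,0.66]]]'; python3 -c "
from h import *
o=st(); c=viewer.get_calibration('wrist'); im,_=snap('wrist','w25'); crop(im,240,400,90,270,4,'w25c')"
```

```text
time: 36.4
tool_pos: [0.5912, -0.2187, 0.0176]
eef_rot: [[0.993, 0.0, -0.118], [0.118, -0.0, 0.993], [0.0, -1.0, -0.0]]
contact_force: [0.0, 0.0, -0.8]
grip_width: 0.655
time: 37.02
tool_pos: [0.5912, -0.1685, 0.1473]
eef_rot: [[0.993, 0.0, -0.119], [0.119, -0.0, 0.993], [0.0, -1.0, -0.0]]
contact_force: [0.2, 0.1, -0.4]
grip_width: 0.658
t 37.02 tcp [ 591.2 -168.5  147.3] xax deg 6.9 F [ 0.2  0.1 -0.4] g 0.658
```

View pics/w25c.png

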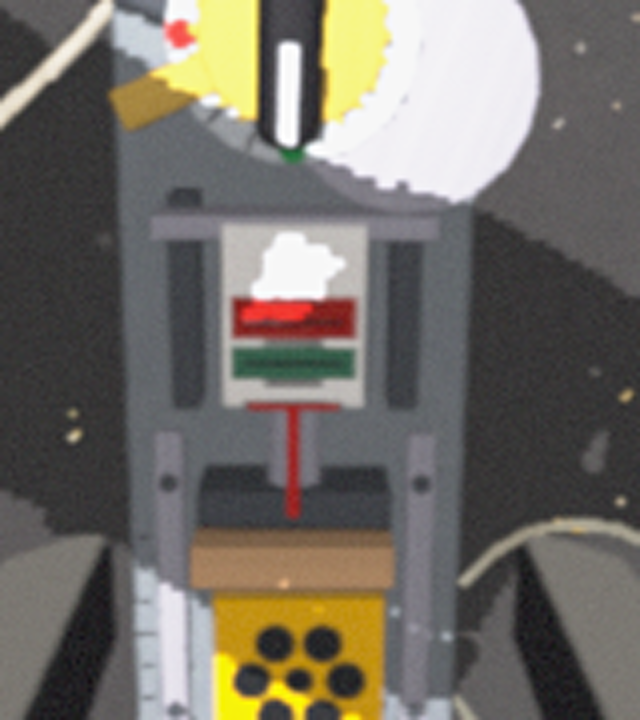

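```bash
python3 -m creep '[[[-40,36,0,-7,0.6],[-80,72,0,-14,0.5],[-117,106,-20,-20,0.5],[-117,106,-20,-20,0.5],[-117,106,-20,-20,0.5]]]'; python3 -c "
from h import *
o=st(); c=viewer.get_calibration('wrist'); im,_=snap('wrist','w26'); crop(im,220,420,130,270,4,'w26c');print(proj(c,[.474,-.0625,.097]))"
```

```text
time: 37.7
tool_pos: [0.4748, -0.0634, 0.1271]
eef_rot: [[0.974, -0.0, 0.228], [-0.228, -0.0, 0.974], [-0.0, -1.0, -0.0]]
contact_force: [-0.4, -0.5, -0.4]
grip_width: 0.499
t 37.7 tcp [474.8 -63.4 127.1] xax deg -13.2 F [-0.4 -0.5 -0.4] g 0.499
[317.51154178 219.19125821]
```

View pics/w26c.png

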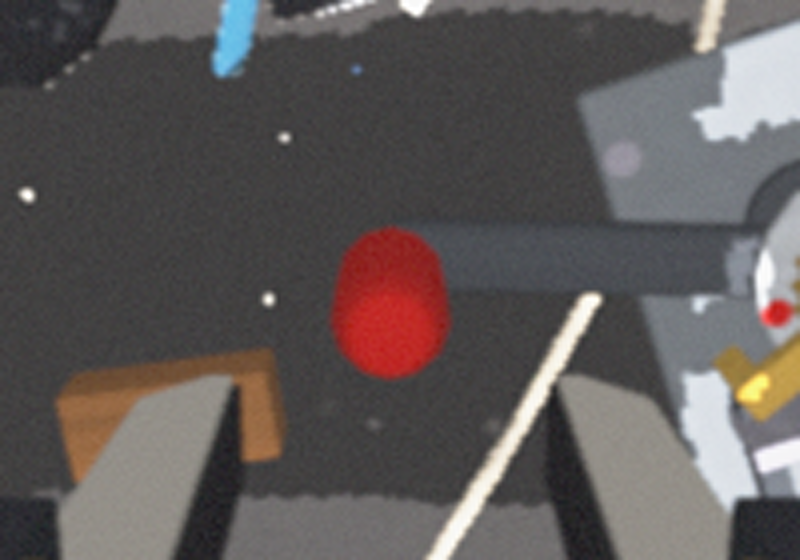

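```bash
python3 -m creep '[[[0,1,-40,0,0.5],[0,1,-67,0,0.5],[0,1,-67,0,0],[0,1,-67,0,0],[0,1,-67,0,0]]]'; python3 -m creep '[[[0,0,0,0,0],[0,0,0,0,0]]]'; python3 -m creep '[[[6,17,0,-10,0],[14,34,0,-20,0],[26,48,0,-30,0],[40,60,0,-40,0],[55,70,0,-50,0]]]'
```

```text
time: 38.38
tool_pos: [0.4743, -0.0617, 0.0614]
eef_rot: [[0.974, 0.0, 0.228], [-0.228, -0.0, 0.974], [0.0, -1.0, -0.0]]
contact_force: [-6.4, 1.0, 5.1]
grip_width: 0.226
time: 38.62
tool_pos: [0.4743, -0.0617, 0.0614]
eef_rot: [[0.974, 0.0, 0.228], [-0.228, -0.0, 0.974], [0.001, -1.0, -0.0]]
contact_force: [-3.2, 0.1, 5.8]
grip_width: 0.229
time: 39.25
tool_pos: [0.5292, 0.009, 0.0614]
eef_rot: [[0.446, -0.001, 0.895], [-0.895, -0.0, 0.446], [-0.0, -1.0, -0.001]]
contact_force: [-3.0, -7.3, 2.2]
grip_width: 0.231
```

```bash
python3 -m creep '[[[9,4,0,-5,0],[17,7,0,-10,0],[26,9,0,-15,0],[35,10,0,-20,0],[36,10,0,-20,0]]]'; python3 -c "
from h import *
o=st(); c=viewer.get_calibration('wrist'); im,_=snap('wrist','w27'); im,_=snap('top','t27');crop(im,280,460,130,240,4,'t27c')"
```

```text
time: 39.88
tool_pos: [0.5653, 0.0195, 0.0614]
eef_rot: [[0.117, -0.0, 0.993], [-0.993, 0.001, 0.117], [-0.002, -1.0, -0.0]]
contact_force: [-5.9, 6.8, 7.4]
grip_width: 0.229
t 39.88 tcp [565.3  19.5  61.4] xax deg -83.3 F [-5.9  6.8  7.4] g 0.229
```

View pics/w27.png

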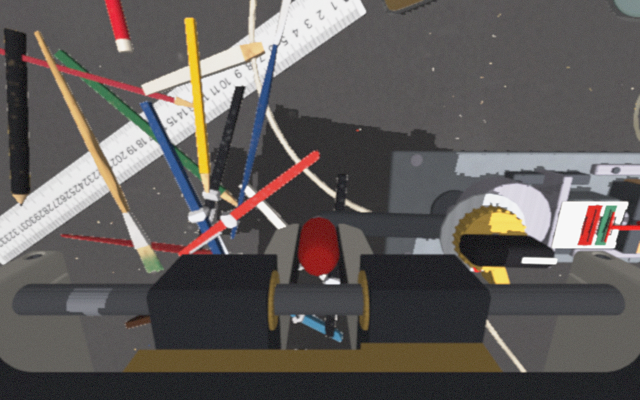

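```bash
python3 -m creep '[[[0,0,0,0,0.3],[0,0,0,0,0.45],[0,0,40,0,0.5],[0,-40,90,0,0.5],[0,-80,120,10,0.5]]]'; python3 -m creep '[[[0,-40,0,10,0.5],[0,-80,0,10,0.5],[0,-80,0,10,0.5]]]'; python3 -c "
from h import *
o=st(); c=viewer.get_calibration('wrist'); im,_=snap('wrist','w28'); im,_=snap('scene','s28')"
```

```text
time: 40.6
tool_pos: [0.5658, -0.0625, 0.1831]
eef_rot: [[0.293, 0.003, 0.956], [-0.956, -0.001, 0.293], [0.001, -1.0, 0.002]]
contact_force: [0.8, -0.1, -0.1]
grip_width: 0.496
time: 40.98
tool_pos: [0.5651, -0.1439, 0.1807]
eef_rot: [[0.448, 0.001, 0.894], [-0.894, -0.001, 0.448], [0.001, -1.0, 0.0]]
contact_force: [-0.1, 0.2, 0.4]
grip_width: 0.498
t 40.98 tcp [ 565.1 -143.9  180.7] xax deg -63.4 F [-0.1  0.2  0.4] g 0.498
```

View pics/w28.png

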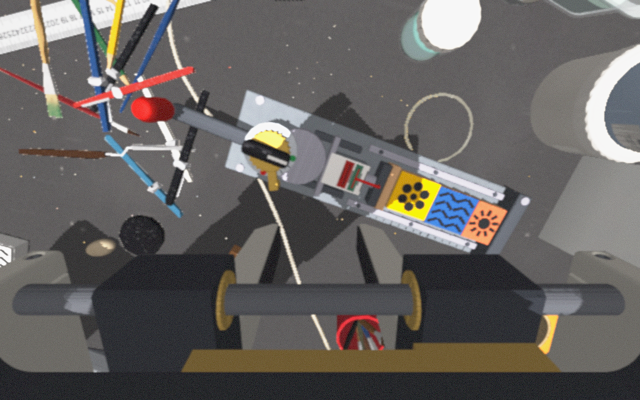

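Run:
```python
from h import *
im=cv2.imread("pics/w28.png")[:,:,::-1]; crop(im,310,410,140,220,8,"w28c"); crop(im,130,330,80,200,4,"w28d")
```

```text
(no output)
```

View pics/w28c.png

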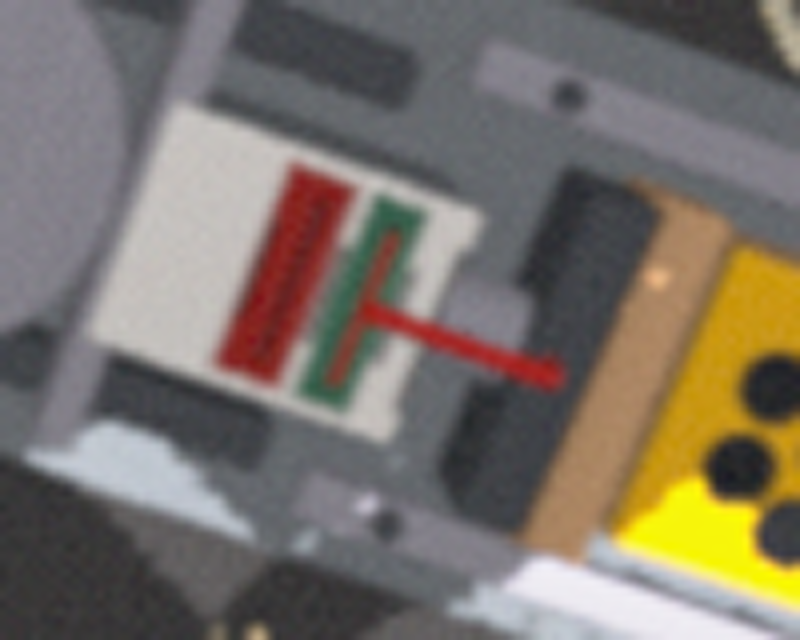

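View pics/w28d.png

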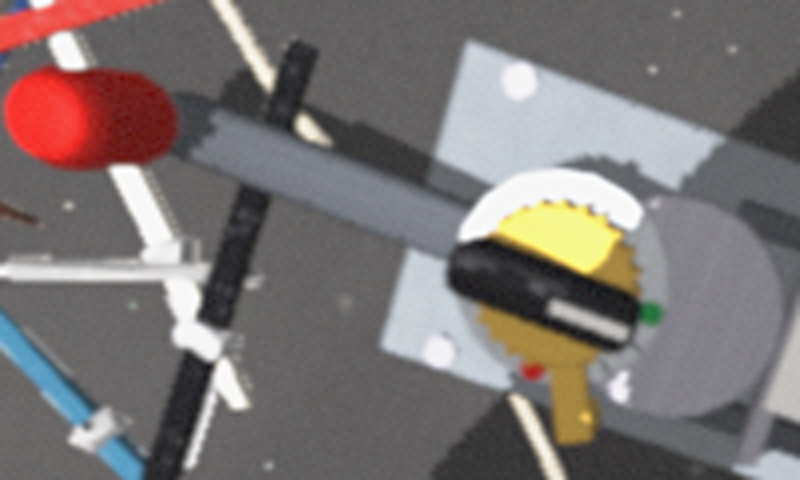

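```bash
python3 -m creep '[[[3,15,0,10,0.5],[6,30,0,20,0.5],[9,45,0,30,0.5],[11,57,0,40,0.5],[11,57,0,50,0.5]]]'; python3 -m creep '[[[0,0,-20,10,0.5],[0,0,-50,20,0.5],[0,0,-70,20,0.4],[0,0,-70,20,0.4]]]'; python3 -c "
from h import *
o=st(); c=viewer.get_calibration('wrist'); im,_=snap('wrist','w29'); im,_=snap('scene','s29')"
```

```text
time: 41.7
tool_pos: [0.5763, -0.0824, 0.1806]
eef_rot: [[0.975, -0.0, 0.22], [-0.22, 0.0, 0.975], [-0.0, -1.0, 0.0]]
contact_force: [0.1, -0.3, -0.2]
grip_width: 0.498
time: 42.2
tool_pos: [0.5754, -0.0833, 0.1094]
eef_rot: [[0.993, -0.003, -0.119], [0.119, 0.001, 0.993], [-0.003, -1.0, 0.001]]
contact_force: [0.1, 0.1, -0.1]
grip_width: 0.404
t 42.2 tcp [575.4 -83.3 109.4] xax deg 6.9 F [ 0.1  0.1 -0.1] g 0.404
```

View pics/w29.png

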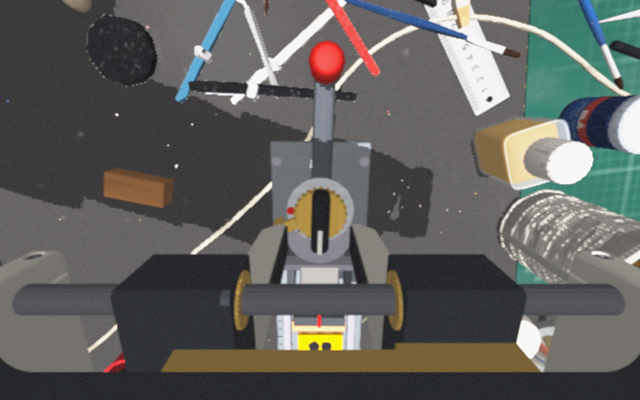

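```bash
python3 -m creep '[[[1,-4,-20,0,0.4],[1,-4,-41,0,0.4],[1,-4,-41,0,0.4],[1,-4,-41,0,0],[1,-4,-41,0,0]]]'; python3 -m creep '[[[0,0,0,0,0],[0,0,0,0,0],[0,0,0,0,0]]]'
```

```text
time: 42.92
tool_pos: [0.5776, -0.0886, 0.0702]
eef_rot: [[0.993, 0.001, -0.119], [0.119, -0.0, 0.993], [0.001, -1.0, -0.0]]
contact_force: [0.6, -0.1, 0.6]
grip_width: 0.232
time: 43.3
tool_pos: [0.5772, -0.0886, 0.07]
eef_rot: [[0.993, 0.0, -0.119], [0.119, -0.0, 0.993], [0.0, -1.0, -0.0]]
contact_force: [-3.1, -1.0, 5.7]
grip_width: 0.138
```

```bash
python3 -m creep '[[[0,1,0,-9,0],[0,1,0,-18,0],[0,1,0,-27,0],[0,1,0,-36,0],[0,1,0,-45,0]]]'; python3 -m creep '[[[0,0,0,-9,0],[0,0,0,-18,0],[0,0,0,-27,0],[0,0,0,-36,0],[0,0,0,-45,0]]]'; python3 -m creep '[[[0,0,0,0,0],[0,0,0,0,0]]]'; python3 -c "
from h import *
o=st(); c=viewer.get_calibration('wrist'); im,_=snap('wrist','w30'); print(o['ft_torque'])"
```

```text
time: 43.92
tool_pos: [0.5747, -0.0878, 0.0699]
eef_rot: [[0.783, -0.006, 0.622], [-0.622, 0.0, 0.783], [-0.005, -1.0, -0.004]]
contact_force: [-18.7, -1.8, 18.8]
grip_width: 0.134
time: 44.55
tool_pos: [0.5734, -0.0856, 0.0699]
eef_rot: [[0.114, -0.009, 0.993], [-0.994, 0.004, 0.114], [-0.005, -1.0, -0.009]]
contact_force: [-24.4, 14.4, 25.4]
grip_width: 0.137
time: 44.8
tool_pos: [0.5733, -0.0855, 0.0699]
eef_rot: [[0.119, -0.009, 0.993], [-0.993, 0.004, 0.119], [-0.005, -1.0, -0.009]]
contact_force: [-23.8, 10.9, 25.0]
grip_width: 0.137
t 44.8 tcp [573.3 -85.5  69.9] xax deg -83.2 F [-23.8  10.9  25. ] g 0.137
[ 2.04850214  4.10115204 -0.0153193 ]
```

View pics/w30.png

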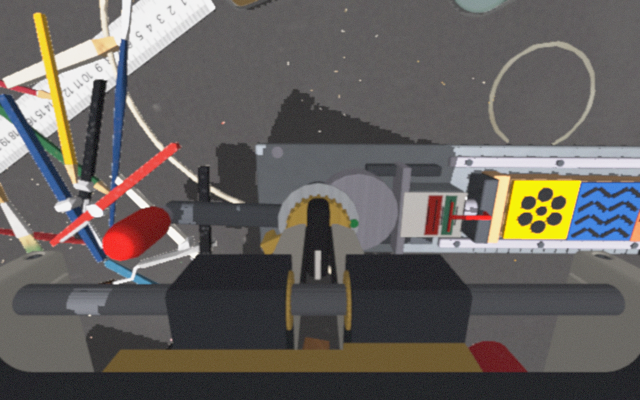

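```bash
python3 -m creep '[[[0,0,0,0,0.3],[0,0,0,0,0.5],[0,0,40,0,0.5],[0,0,90,0,0.5],[-30,0,130,0,0.5]]]'; python3 -m creep '[[[0,-30,40,0,0.5],[0,-30,40,0,0.5],[0,-30,40,0,0.5]]]'; python3 -c "
from h import *
o=st(); c=viewer.get_calibration('wrist'); im,_=snap('wrist','w31'); crop(im,230,560,80,240,2.4,'w31c'); np.save('c31.npy',c['view'])
snap('scene','s31')"
```

```text
time: 45.48
tool_pos: [0.5483, -0.0879, 0.2014]
eef_rot: [[0.119, 0.002, 0.993], [-0.993, -0.001, 0.119], [0.001, -1.0, 0.002]]
contact_force: [-0.5, 0.5, 1.0]
grip_width: 0.495
time: 45.85
tool_pos: [0.547, -0.1174, 0.2387]
eef_rot: [[0.118, -0.001, 0.993], [-0.993, 0.0, 0.118], [-0.0, -1.0, -0.001]]
contact_force: [0.1, 0.7, -0.8]
grip_width: 0.499
t 45.85 tcp [ 547.  -117.4  238.7] xax deg -83.2 F [ 0.1  0.7 -0.8] g 0.499
```

View pics/w31.png

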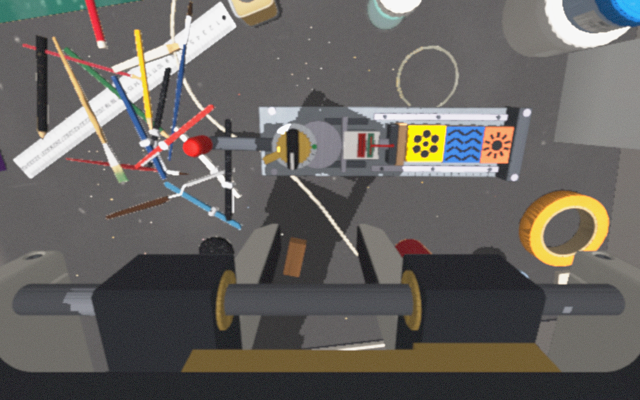

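View pics/s31.png

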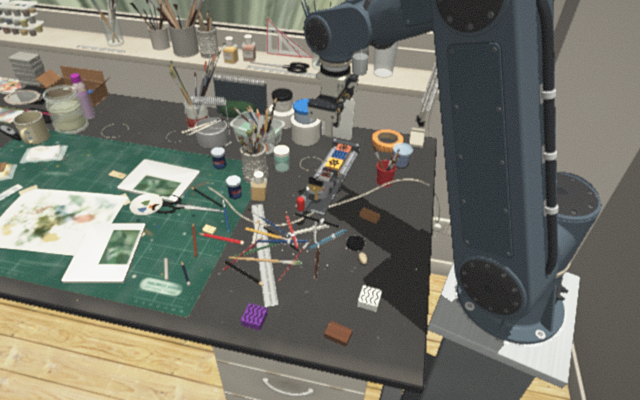

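Run:
```python
from h import *
im=cv2.imread("pics/w31.png")[:,:,::-1]; crop(im,250,410,95,190,5,"w31d"); crop(im,340,540,90,195,4,"w31e")
```

```text
(no output)
```

View pics/w31d.png

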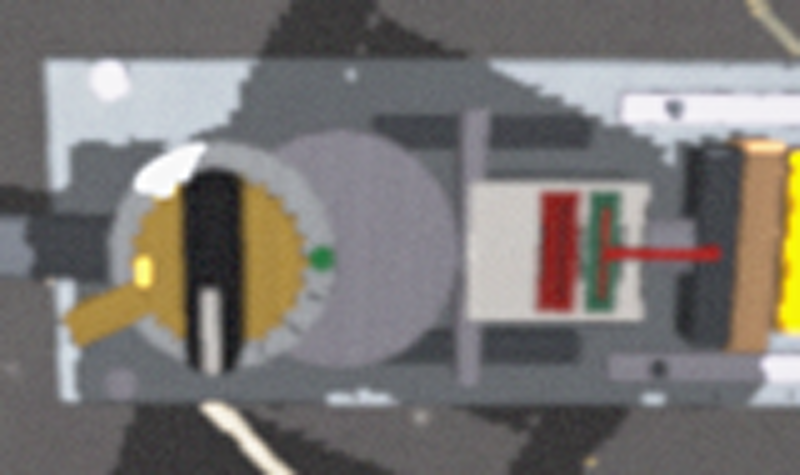

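View pics/w31e.png

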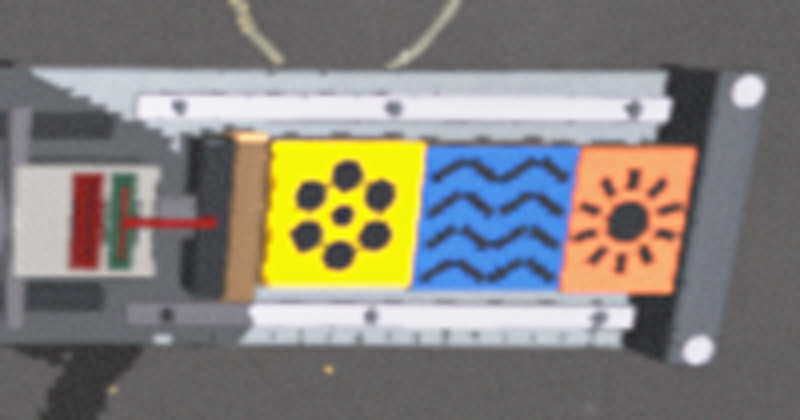

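Run:
```python
from h import *
for f,cf,x0,y0,s in [("w31","c31.npy",250,95,5),("w1","c1.npy",265,90,4)]:
    im=cv2.imread(f"pics/{f}.png"); c=cal(cf)
    v=im.max(2); m=(v<55).astype(np.uint8)
    x0r,x1r=(280,305) if f=="w31" else (298,322)
    k=np.zeros_like(m); k[120:175,x0r:x1r]=m[120:175,x0r:x1r]
    n,l,s_,_=cv2.connectedComponentsWithStats(k); i=1+np.argmax(s_[1:,4]); ys,xs=np.where(l==i)
    P=np.array([ray(c,a,b,.087)[:2]*1000 for a,b in zip(xs,ys)])
    # row-wise mid of the bar
    rows=[(P[ys==r].mean(0)) for r in range(ys.min()+3,ys.max()-14)]
    vx,vy,*_=cv2.fitLine(np.array(rows,np.float32),cv2.DIST_HUBER,0,.01,.01).ravel()
    print(f,len(xs),"wing axis deg",np.degrees(np.arctan2(vy,vx)),"n",len(rows))
```

```text
w31 293 wing axis deg 7.370928 n 22
w1 265 wing axis deg 11.379291 n 19
```

```bash
python3 -c "
from h import *
from plant import arm
st(); print(arm.job_done())"
```

```text
t 45.95 tcp [ 546.8 -117.   238.1] xax deg -83.2 F [ 1.   0.4 -0.3] g 0.5
the job is handed in; nothing more can be done
None
```

The bed is locked up, and I handed the job in at about 46 s.

**What I did:**
- Turned the collar back to the green dot and opened the tensioner arm.
- Set the sun, wave and flower blocks in one row from the head stop. No leaf block was visible.
- Added the narrow 12 mm strip, which makes a row of 144 mm and should deflect the spring about 10 mm.
- Pushed the arm home, checked the pointer, then turned the collar to the red dot.

**What the last pictures showed:**
- **Pointer:** it stands in the middle of the green band, both before and after locking.
- **Row:** it is closed up, face up and square across the bed.
- **Arm:** it lies home along the bed.
- **Collar:** the wing's white line covers the red dot. I measured the wing within about 1° of the locked direction. That measurement is rough: the same method read about 5° off on the wing in the first picture, when the bed was still locked.
- **Bystanders:** the ink and paint looked undisturbed in the last scene picture.
- **Gripper:** it was clear of everything.

**What did not go as planned:**
- On the first collar turn the fingers gripped the round collar instead of the wing. It turned anyway, and the picture showed the white line at the green dot. For locking I gripped the wing itself.
- I swung the arm about 20° while it was unlocked, to reach the narrow strip without touching the knob.

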